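# Cover the coffee filter with the cap from behind the kettle

### The job

The black cap of the coffee filter has ended up behind the kettle and the glass jar: move the kettle and the jar off their coasters onto the big bamboo board, standing well on it, and only when both are there fetch the cap and lay it flat and centred on top of the filter that stands on the white mug, knob up. With the cap on, put the kettle back on the middle of its round coaster and the jar back on the middle of its square one, upright and released. Set the jar down gently, and do not knock over or push about the mug, the milk tin or the drinking glass.

Things in the scene. Friction and masses are not known exactly. Their poses are not given: they have to be found in the camera images.
- kettle: Squat aluminium kettle, loose, 0.45 kg, on the round coaster. Origin: centre of underside, z up. Base 88 mm across, belly 104 mm, shoulder 70 mm up, lid knob to 90 mm. Spout along +x, tip 82 mm from the axis, 88 mm up, at the start over the edge of the cap. Fixed hoop handle: straight bar 14 mm thick, 56 mm long along x, centred on the axis 143 mm up; take it from above, fingers closing along y.
- jar: Glass jar with a wooden lid, loose, about 0.3 kg, stands on the square coaster at the start. Origin: centre of its underside, z up. Straight round body and lid both 58 mm across, 130 mm tall (glass to 108 mm, lid from 112 mm). A small steel latch sticks out 7 mm on the -x side, 82 to 124 mm up, so grip it with the fingers closing along y.
- cap: Black plastic filter cap, loose, about 35 g: a flat disc 72 mm across and 6 mm thick with an upright round knob on its centre, 20 mm across, reaching 36 mm up. Origin: centre of its flat underside, z up. Lies knob up on the counter behind the kettle, beside the jar.
- mug: White enamel mug with the steel drip filter on it, one loose piece of 0.4 kg, on a hexagonal coaster 6 mm thick. Origin: centre of the underside, z up. Mug 80 mm across, 80 mm tall, handle towards +y reaching 66 mm from the axis; filter flange 92 mm across at 84 mm up; filter cup 58 mm across on the same axis, open rim 124 mm up. The cap's underside belongs on that rim.
- coaster_round: Round bamboo coaster, fixed, 104 mm across, 6 mm thick: the kettle's place. Origin: centre of its underside, so its top is at +6 mm.
- coaster_square: Square bamboo coaster, fixed, 80 by 80 mm, 6 mm thick: the jar's place. Origin: centre of its underside, so its top is at +6 mm.
- board: Rectangular bamboo board, fixed and empty, 260 mm along x, 160 mm along y, 12 mm thick: the side area. Origin: centre of its underside, so its top is at +12 mm. Kettle and jar stand on it side by side along x.
- tin: Bystander: plain pale tin of milk, a closed cylinder, loose, 70 mm across, 80 mm tall, between the other things. Origin: centre of its underside.
- glass: Bystander: green drinking glass, loose, 64 mm across, 80 mm tall, between the other things. Origin: centre of its underside.
Mind the look-alikes: they are no part of the job. Leave any turquoise look-alike of the coaster_round alone.

How it is judged:
On the way, in this order (a step that is already met when the one before it is completed fails the run):
1. kettle and jar both stand upright on the board (centres at least 25 mm in from its short and 20 mm in from its long edges), released (x of kettle in the frame of board between -0.105 and 0.105 m and y of kettle in the frame of board between -0.06 and 0.06 m and z of kettle in the frame of board between 0.008 and 0.018 m and angle between each of kettle, jar's own z axis and vertical below 0.12 rad and x of jar in the frame of board between -0.105 and 0.105 m and y of jar in the frame of board between -0.06 and 0.06 m and z of jar in the frame of board between 0.008 and 0.018 m and contact force between the fingers and kettle below 0.3 N and linear speed of each of kettle, jar below 0.03 m/s and contact force between the fingers and jar below 0.3 N), for 0.2 s.
2. the cap lies flat on the filter, centred within 10 mm, released, while kettle and jar are still on the board (horizontal distance between cap and mug below 0.01 m and z of cap in the frame of mug between 0.12 and 0.128 m and angle between cap's own z axis and vertical below 0.08 rad and contact force between the fingers and cap below 0.3 N and linear speed of cap below 0.03 m/s and x of kettle in the frame of board between -0.105 and 0.105 m and y of kettle in the frame of board between -0.06 and 0.06 m and z of kettle in the frame of board between 0.008 and 0.018 m and angle between each of kettle, jar's own z axis and vertical below 0.12 rad and x of jar in the frame of board between -0.105 and 0.105 m and y of jar in the frame of board between -0.06 and 0.06 m and z of jar in the frame of board between 0.008 and 0.018 m), for 0.2 s.
At the end, for the whole second after the job is handed in: Kettle upright on the round coaster within 15 mm of its centre, jar upright on the square coaster within 12 mm of its centre, cap flat on the filter's rim within 10 mm of its axis, knob up, mug upright; all released and at rest (horizontal distance between kettle and coaster_round below 0.015 m and z of kettle in the frame of coaster_round between 0.002 and 0.011 m and angle between each of kettle, jar, cap, mug's own z axis and vertical below 0.08 rad and horizontal distance between jar and coaster_square below 0.012 m and z of jar in the frame of coaster_square between 0.002 and 0.011 m and horizontal distance between cap and mug below 0.01 m and z of cap in the frame of mug between 0.12 and 0.128 m and contact force between the fingers and kettle below 0.3 N and linear speed of each of kettle, jar, cap, mug below 0.03 m/s and contact force between the fingers and jar below 0.3 N and contact force between the fingers and cap below 0.3 N); the robot touches nothing.
It fails at once if the mug with the filter is shifted by more than 30 mm or tipped (distance of mug from where it was at the start of the episode above 0.03 m or angle between mug's own z axis and vertical above 0.25 rad).
It fails at once if the milk tin is shifted by more than 30 mm or knocked over (distance of tin from where it was at the start of the episode above 0.03 m or angle between tin's own z axis and vertical above 0.25 rad).
It fails at once if the drinking glass is shifted by more than 30 mm or knocked over (distance of glass from where it was at the start of the episode above 0.03 m or angle between glass's own z axis and vertical above 0.25 rad).
It fails at once if the kettle or the jar is tipped by more than about 35 degrees (angle between any of kettle, jar's own z axis and vertical above 0.6 rad).
It fails at once if the glass jar hits what it is set down on faster than 0.5 m/s (dropped) (height (world z) of jar below 0.022 m and linear speed of jar above 0.5 m/s).
It also fails if it takes over 136 s, if anything falls off the work surface, if the arm or the gripper's body presses on something with over 40 N, if the wrist force passes 120 N, or if a joint passes its speed limit or range.

### The arm

A 7-joint arm with a two-finger parallel gripper is mounted at the origin on the work surface. World frame = base frame: x ahead of the robot, y to its left, z up, the work surface at z = 0. Lengths are in m, angles in rad, forces in N, time in s.
With the tool pointing down it reaches from about 0.425 to 0.95 m from the base axis. Payload 16.7 kg.
Tool frame: the origin (TCP) lies at the very end of the fingers, on their centre line; the grasp point (between the pads) lies 19 mm behind it (r.grip_depth is the distance from the TCP to the grasp point, in m); z points along the fingers, y is the line along which they close (so a half turn about z gives the same grasp; the last joint's range is limited). The gripper opens to 94 mm and grips with 3 to 60 N. Pads are 16 mm wide; open, the fingers measure 119 mm over their backs; the gripper's body (75 mm by 177 mm) begins 78 mm behind the grasp point.
Start: joints at [1.135, 0.426, 0.074, 1.606, -0.034, 1.111, -0.067], TCP at [0.191, -0.647, 0.205] pointing down, gripper open.
Joint ranges: [-2.85, 2.85], [-0.5, 2.14], [-1.23, 1.37], [0.21, 2.46], [-1.02, 4.16], [0.16, 2.05], [-2.73, 2.73]. Speed limits (rad/s): [1.89, 1.89, 2.39, 2.39, 3.01, 3.01, 3.01].

### API

Orientations are given as a rotation vector (axis times angle).
In Python, from plant import r gives the robot as it stands.
- The arm moves only by the tool servo_tool, never from a script. Its argument "commands" is a list of rows, each a list of 3 entries, a list of its own where there are three numbers: the turn, a rotation vector about the tool's x, y, z in rad, then the shift along the tool's x, y, z in m, then the opening, from 0 (shut) to 1 (fully open). In form: [[[ax, ay, az], [dx, dy, dz], jaw], ...]. A call has 1 to 8 rows; each row shifts and turns the commanded pose from where the row before left it, along the tool's axes as they then stand; what a row does not reach is not made up. A row lasts 1/12 s, in which the tool goes at most 41.7 mm and 7.16 degrees, less where a joint would pass 70% of its speed; a pose out of reach is approached as far as the arm can. A call is refused whole if a number of a shift passes 0.0417 or a number of a turn 0.125, either way. A call with a gripper value outside its range is refused whole. The fingers move at their own pace and stop on an object; "grip_force" is the grip in N (left out, the last holds). Time passes only in rows, so rows that do not move let the fingers close. It gives the time, the measured TCP pose, the force, the opening and the grip force at its end, in the units of the state.
- r.read_state(): the state, without advancing time (a new reading comes with each control period).
- r.capture(name): name is "side" or "top"; returns the picture (420x560x3 uint8, red, green, blue); there is no depth.
- r.camera_info(name): a dict with "fx", "fy", "cx", "cy" (pixels), "distortion" ([k1, k2, p1, p2, k3] as OpenCV has them; the pictures are not rectified), "R" (3x3) and "t" (3): a world point X has camera coordinates R X + t. Camera axes: x right, y down, z forward; pixel columns grow to the right and rows downward; lengths in m; the calibration is good to about 2 mm. A picture is of the moment at which its call begins. camera_info takes no time and is no camera call.
- r.sign_off(): hands the job in; it is judged then, once.
The state is a dict: "time": time; "joints": joint angles; "qd": joint speeds; "tau": joint torques, N m; "ee_pos": TCP position; "tcp_rot": TCP orientation; "force": force on the tool from outside, world axes, zero at the start; "moment": the same for the moment, N m; "grip_width": finger opening in m; "grasp_force": force on a finger pad.
Only numpy, scipy, OpenCV 4.12 (cv2) and the standard library are available. Lean on these libraries where they do the work, as an engineer would, in place of code of your own. Each camera call takes 0.05 s, during which the arm holds its last target. There are 200 camera calls.

## Working session

There is one attempt and no reset: what is moved stays moved. The work goes in short steps, Python scripts to look and compute and a tool call to move; the robot and the scene stay as the last step left them, time stands still between calls to the robot, and variables do not carry over. Pictures are saved under pics/ and viewed, at most 14 in all, crops included, and the job is handed in when it is done.

Besides the shell and the picture viewer there is one more tool, called after "Request:" by a JSON object that holds its "name" and its "arguments". servo_tool: Moves the arm, as the interface text tells. Its arguments: {"type":"object","properties":{"commands":{"type":"array","items":{"type":"array"}},"grip_force":{"type":"number"}},"required":["commands"]}

```bash
mkdir -p pics
python3 - <<'E'
from plant import r
import cv2,numpy as np
for n in("side","top"):
    cv2.imwrite(f"pics/{n}0.png",cv2.cvtColor(r.capture(n),cv2.COLOR_RGB2BGR))
    i=r.camera_info(n);print({k:np.round(v,4).tolist() for k,v in i.items()})
s=r.read_state();print(s['ee_pos'],s['tcp_rot'],s['time'],r.grip_depth)
E
```

```text
{'fx': 438.2654, 'fy': 438.2654, 'cx': 278.0172, 'cy': 212.0125, 'distortion': [-0.0651, 0.0, 0.0, 0.0, 0.0], 'R': [[-0.7598, -0.65, -0.0144], [-0.461, 0.5543, -0.693], [0.4585, -0.5199, -0.7208]], 't': [0.4144, 0.2328, 0.7784]}
{'fx': 433.4426, 'fy': 433.4426, 'cx': 270.2709, 'cy': 213.4808, 'distortion': [0.0156, 0.0, 0.0, 0.0, 0.0], 'R': [[-0.017, -0.9997, -0.0194], [-0.9852, 0.0201, -0.1703], [0.1707, 0.0162, -0.9852]], 't': [0.0654, 0.487, 1.022]}
[ 0.19082192 -0.64706829  0.20485325] [-3.10827022e+00 -4.48735867e-01  3.79431356e-04] 0.1 0.0188
```

View pics/side0.png

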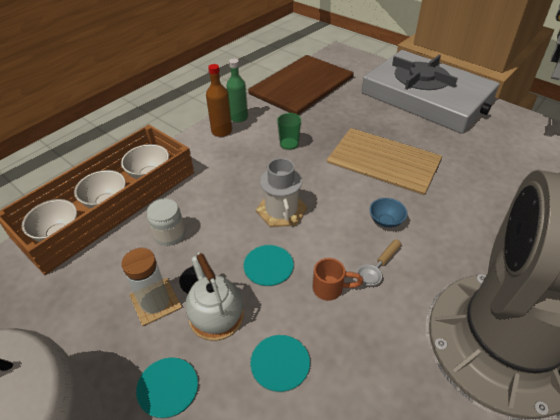

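View pics/top0.png

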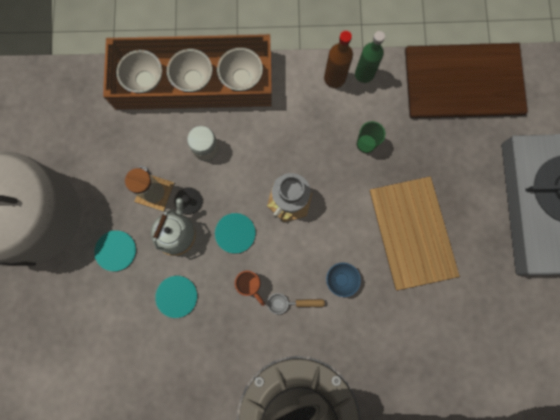

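The kettle is at about (170,232) in the top view, with the jar lid at (138,180), the cap at (190,200), the mug and filter at (291,190), the tin at (201,140) and the glass at (370,138). There are two board candidates: the pale bamboo one at (414,232) and the dark brown one at (466,80). The pale one fits "bamboo", and I'll confirm it in the enlarged crops. The turquoise discs are the look-alikes.

Run:
```python
import cv2,numpy as np
t=cv2.imread("pics/top0.png");s=cv2.imread("pics/side0.png")
def crop(im,x,y,w,h,k):
    c=cv2.resize(im[y:y+h,x:x+w],None,fx=k,fy=k,interpolation=cv2.INTER_CUBIC)
    for i in range(0,w,20):
        cv2.putText(c,str(x+i),(i*k,9),0,.35,(0,0,255),1);cv2.line(c,(i*k,0),(i*k,h*k),(0,0,255),1) if i%20==0 else 0
    for i in range(0,h,20):
        cv2.putText(c,str(y+i),(0,i*k+9),0,.35,(0,255,255),1);cv2.line(c,(0,i*k),(w*k,i*k),(0,160,160),1)
    return c
cv2.imwrite("pics/c1.png",np.hstack([crop(t,120,120,100,148,4),crop(s,110,190,100,148,4) if 0 else crop(s,120,195,140,148,4)[:, :400]]))
cv2.imwrite("pics/c2.png",np.vstack([crop(t,260,110,200,100,4)[:300],crop(t,260,200,200,100,4)[:300]]) if 0 else crop(t,260,160,200,140,4))
cv2.imwrite("pics/c3.png",crop(s,120,200,140,140,4) if 0 else np.hstack([crop(s,240,140,100,140,4),crop(s,120,230,100,140,4)]))
```

```text
(no output)
```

View pics/c1.png

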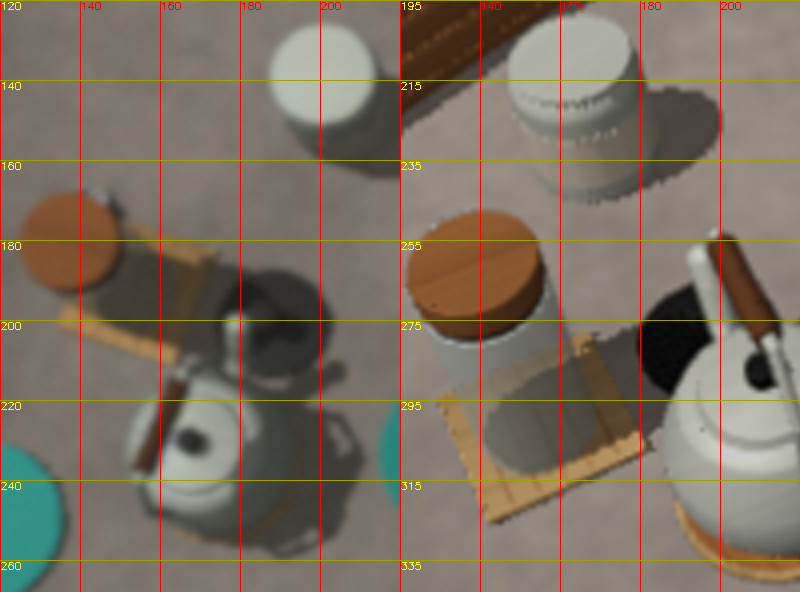

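View pics/c2.png

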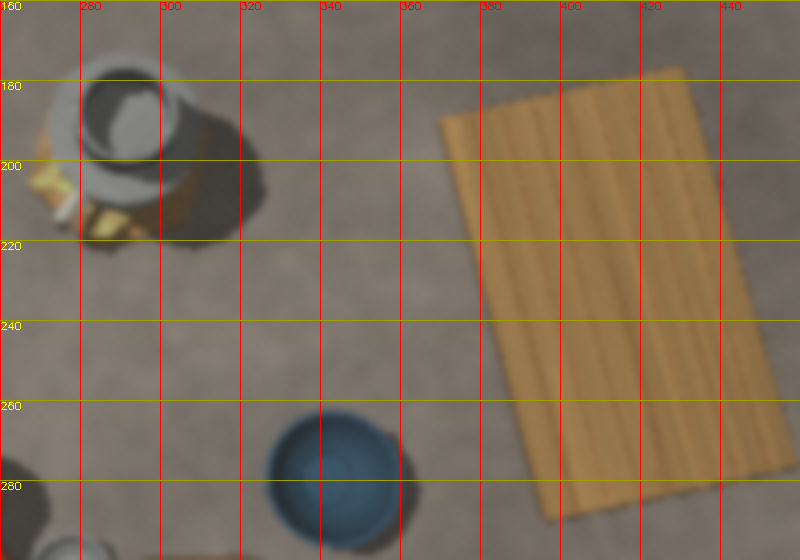

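View pics/c3.png

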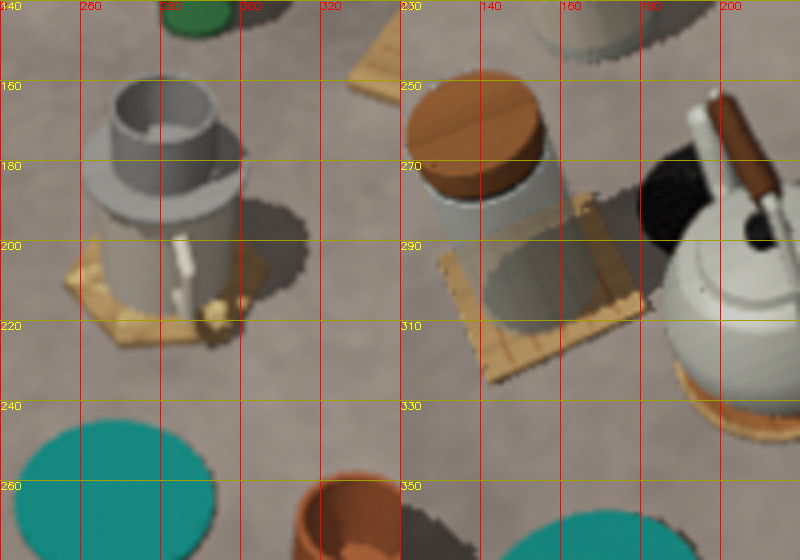

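```bash
cat > h.py <<'E'
from plant import r
import cv2,numpy as np
from scipy.spatial.transform import Rotation as Ro
def px2w(n,uv,z):
    i=r.camera_info(n);R=np.array(i['R']);t=np.array(i['t'])
    K=np.array([[i['fx'],0,i['cx']],[0,i['fy'],i['cy']],[0,0,1]])
    p=cv2.undistortPoints(np.array(uv,float).reshape(-1,1,2),K,np.array(i['distortion'])).reshape(-1,2)
    d=np.c_[p,np.ones(len(p))]@R; c=-R.T@t
    return c+d*((z-c[2])/d[:,2])[:,None]
def w2px(n,X):
    i=r.camera_info(n);K=np.array([[i['fx'],0,i['cx']],[0,i['fy'],i['cy']],[0,0,1]])
    return cv2.projectPoints(np.array(X,float).reshape(-1,1,3),cv2.Rodrigues(np.array(i['R']))[0],np.array(i['t']),K,np.array(i['distortion']))[0].reshape(-1,2)
E
python3 - <<'E'
from h import *
np.set_printoptions(precision=4,suppress=True)
def p(l,n,uv,z): print(l,n,px2w(n,uv,z)[:,:2].tolist().__str__() if 0 else px2w(n,uv,z)[:,:2].round(4).tolist())
p("jar lid","top",[(137.7,180.2)],.136);p("jar lid","side",[(137.5+0.5,262)],.136)
p("sq","top",[(173,182),(164,210),(135,199)],.006);p("sq","side",[(130,294.5),(142,326),(181.5,307),(166,278.5)],.006)
p("cap edges L R T B","top",[(176,200),(203,200),(189,187),(189,214)],.006)
p("bar ends","top",[(166.5,213.5),(155,237)],.15);p("bar ends","side",[(199,254),(212,279)],.15)
p("knob","top",[(167.5,230)],.096);p("knob","side",[(211,287)],.096)
p("spout","top",[(179,198)],.094);p("spout","side",[(195,257)],.094)
p("rim","top",[(280,189),(304.5,189),(292,176.5),(292,203)],.13)
p("rim","side",[(267.5,167),(294.5,167)],.13)
p("flange","top",[(272,191),(311,191)],.09)
p("mughandle","top",[(276,212)],.06)
b=px2w("top",[(370,189.5),(430,177),(458.5,277),(396.5,290)],.012);print("board",b.mean(0),b[:,:2].tolist())
p("tin","top",[(200.5,138.5)],.08);p("glass","top",[(371,131)],.08)
i=r.camera_info("top");print(-np.array(i['R']).T@i['t'])
E
```

```text
jar lid top [[0.555, 0.3553]]
jar lid side [[0.5493, 0.3612]]
sq top [[0.5821, 0.3067], [0.509, 0.3282], [0.5393, 0.4036]]
sq side [[0.6023, 0.3807], [0.5282, 0.4082], [0.503, 0.333], [0.5776, 0.3095]]
cap edges L R T B top [[0.5345, 0.298], [0.533, 0.2286], [0.568, 0.2651], [0.4973, 0.2641]]
bar ends top [[0.4742, 0.2841], [0.4224, 0.3081]]
bar ends side [[0.4719, 0.2877], [0.4178, 0.3089]]
knob top [[0.4448, 0.2949]]
knob side [[0.4398, 0.2996]]
spout top [[0.5206, 0.27]]
spout side [[0.5117, 0.2723]]
rim top [[0.529, 0.0318], [0.5278, -0.0238], [0.5576, 0.0038], [0.496, 0.0054]]
rim side [[0.5484, 0.0277], [0.5046, -0.0085]]
flange top [[0.5338, 0.0505], [0.5318, -0.0415]]
mughandle top [[0.4885, 0.0421]]
board [ 0.4386 -0.2985  0.012 ] [[0.5500075711121306, -0.1973041605444606], [0.5791653756054688, -0.35048111195676307], [0.3270243912478028, -0.3991285242401331], [0.2981391303496153, -0.2472474679426373]]
tin top [[0.6713, 0.2232]]
glass top [[0.6803, -0.1929]]
[0.3065 0.039  1.0911]
```

The pale bamboo board measures about 257 x 156 mm, so it is the board. The estimates so far:

| Item | Position (x, y) m | Yaw |
|---|---|---|
| Kettle | (.4445, .297) | -22° |
| Jar | (.553, .357) | latch facing about -20° |
| Cap | (.5335, .2635) | – |
| Mug | (.527, .006) | – |
| Board | (.4386, -.2985) | 11° |

I'll turn the tool to line up with the world axes and set off.

Request:
{"name": "servo_tool", "arguments": {"commands": [[[0,0,0.0953],[0,0,0],1],[[0,0,0.0953],[0,0,0],1],[[0,0,0.0953],[0,0,0],1],[[0,0,0],[0.034,-0.022,-0.005],1],[[0,0,0],[0.034,-0.022,-0.005],1],[[0,0,0],[0.034,-0.022,-0.005],1],[[0,0,0],[0.034,-0.022,-0.005],1],[[0,0,0],[0.034,-0.022,-0.005],1]]}}

```text
time: 0.77
ee_pos: [0.362, -0.5358, 0.2305]
tcp_rot: [-3.141, -0.001, 0.0]
force: [0.8, -0.7, 0.1]
grip_width: 0.0938
grasp_force: 0.0
```

```bash
cat > st.py <<'E'
from h import *
np.set_printoptions(precision=4,suppress=True)
s=r.read_state();M=Ro.from_rotvec(s['tcp_rot']).as_matrix()
print(s['time'],s['joints'],s['ee_pos'],"psi",np.degrees(np.arctan2(M[1,0],M[0,0])).round(2),"z",M[:,2],s['force'],s['grip_width'])
E
python3 st.py
```

```text
0.7667 [ 0.8239  0.3602  0.0695  1.6464 -0.027   1.1365 -0.6698] [ 0.362  -0.5358  0.2305] psi 0.03 z [-0.0003  0.0004 -1.    ] [ 0.8145 -0.748   0.1332] 0.09379017852509117
```

Request:
{"name": "servo_tool", "arguments": {"commands": [[[0,0,-0.12],[0,0,0],1],[[0,0,-0.12],[0,0,0],1],[[0,0,-0.12],[0,0,0],1],[[0,0,-0.12],[0,0,0],1],[[0,0,-0.12],[0,0,0],1],[[0,0,-0.12],[0,0,0],1],[[0,0,-0.12],[0,0,0],1],[[0,0,-0.12],[0,0,0],1]]}}

```text
time: 1.43
ee_pos: [0.3607, -0.5371, 0.2301]
tcp_rot: [-2.781, -1.46, 0.0]
force: [0.1, -0.0, 0.2]
grip_width: 0.0941
grasp_force: 0.0
```

Request:
{"name": "servo_tool", "arguments": {"commands": [[[0,0,-0.12],[0,0,0],1],[[0,0,-0.12],[0,0,0],1],[[0,0,-0.12],[0,0,0],1],[[0,0,-0.12],[0,0,0],1],[[0,0,-0.12],[0,0,0],1],[[0,0,-0.12],[0,0,0],1],[[0,0,-0.12],[0,0,0],1],[[0,0,-0.12],[0,0,0],1]]}}

```text
time: 2.1
ee_pos: [0.3607, -0.5371, 0.2301]
tcp_rot: [-1.793, -2.579, -0.0]
force: [0.6, -1.7, -0.1]
grip_width: 0.0942
grasp_force: 0.0
```

Request:
{"name": "servo_tool", "arguments": {"commands": [[[0,0,-0.12],[0,0,0],1],[[0,0,-0.12],[0,0,0],1],[[0,0,-0.12],[0,0,0],1],[[0,0,-0.12],[0,0,0],1],[[0,0,-0.12],[0,0,0],1],[[0,0,-0.12],[0,0,0],1],[[0,0,-0.118],[0,0,0],1],[[0,0,0],[-0.0054,0.0365,0],1]]}}

```text
time: 2.77
ee_pos: [0.3749, -0.5105, 0.2294]
tcp_rot: [-0.593, -3.083, 0.002]
force: [-0.0, -1.5, -0.6]
grip_width: 0.0941
grasp_force: 0.0
```

Request:
{"name": "servo_tool", "arguments": {"commands": [[[0,0,0],[-0.0054,0.0365,0],1],[[0,0,0],[-0.0054,0.0365,0],1],[[0,0,0],[-0.0054,0.0365,0],1],[[0,0,0],[-0.0054,0.0365,0],1],[[0,0,0],[-0.0054,0.0365,0],1],[[0,0,0],[-0.0054,0.0365,0],1],[[0,0,0],[-0.0054,0.0365,0],1],[[0,0,0],[-0.0054,0.0365,0],1]]}}

```text
time: 3.43
ee_pos: [0.529, -0.2491, 0.2304]
tcp_rot: [-0.598, -3.084, 0.0]
force: [0.7, -0.6, -0.9]
grip_width: 0.0939
grasp_force: 0.0
```

Request:
{"name": "servo_tool", "arguments": {"commands": [[[0,0,0],[0.014,0.0348,0],1],[[0,0,0],[0.014,0.0348,0],1],[[0,0,0],[0.014,0.0348,0],1],[[0,0,0],[0.014,0.0348,0],1],[[0,0,0],[0.014,0.0348,0],1],[[0,0,0],[0.014,0.0348,0],1],[[0,0,0],[0.014,0.0348,0],1],[[0,0,0],[0.014,0.0348,0],1]]}}

```text
time: 4.1
ee_pos: [0.5282, 0.051, 0.2305]
tcp_rot: [-0.598, -3.084, 0.0]
force: [0.8, -0.3, 0.9]
grip_width: 0.0942
grasp_force: 0.0
```

```bash
python3 st.py
```

```text
4.1 [ 0.426   0.2399 -0.7426  1.8634  0.181   1.1067  0.8039] [0.5282 0.051  0.2305] psi 158.06 z [-0.0001 -0.0003 -1.    ] [ 0.7817 -0.3214  0.9253] 0.09422331901953279
```

Request:
{"name": "servo_tool", "arguments": {"commands": [[[0,0,0],[0.021,0.0247,0],1],[[0,0,0],[0.021,0.0247,0],1],[[0,0,0],[0.021,0.0247,0],1],[[0,0,0],[0.021,0.0247,0],1],[[0,0,0],[0.021,0.0247,0],1],[[0,0,0],[0.021,0.0247,0],1],[[0,0,0],[0.021,0.0247,0],1],[[0,0,0],[0.021,0.0247,0],1]]}}

```text
time: 4.77
ee_pos: [0.4458, 0.2966, 0.2304]
tcp_rot: [0.598, 3.084, -0.0]
force: [0.8, -0.1, -0.0]
grip_width: 0.0941
grasp_force: 0.0
```

Request:
{"name": "servo_tool", "arguments": {"commands": [[[0,0,0],[0,0,0.02],1],[[0,0,0],[0,0,0.02],1],[[0,0,0],[0,0,0.02],1],[[0,0,0],[0,0,0],1]]}}

```text
time: 5.1
ee_pos: [0.445, 0.2942, 0.1672]
tcp_rot: [-0.596, -3.081, 0.005]
force: [-1.8, -0.4, -0.0]
grip_width: 0.0939
grasp_force: 0.0
```

```bash
python3 st.py
python3 - <<'E'
from h import *
v=lambda n:cv2.cvtColor(r.capture(n),cv2.COLOR_RGB2BGR)
t=v("top");s=v("side")
cv2.imwrite("pics/k1.png",np.hstack([cv2.resize(t[120:270,110:210],None,fx=4,fy=4),cv2.resize(s[190:340,150:250],None,fx=4,fy=4)]))
E
```

```text
5.1 [-0.0026  0.3476 -0.8422  1.9191  0.3027  1.0116  0.2092] [0.445  0.2942 0.1672] psi 158.1 z [-0.0042 -0.0023 -1.    ] [-1.7776 -0.4217 -0.0438] 0.09391067917330227
```

View pics/k1.png

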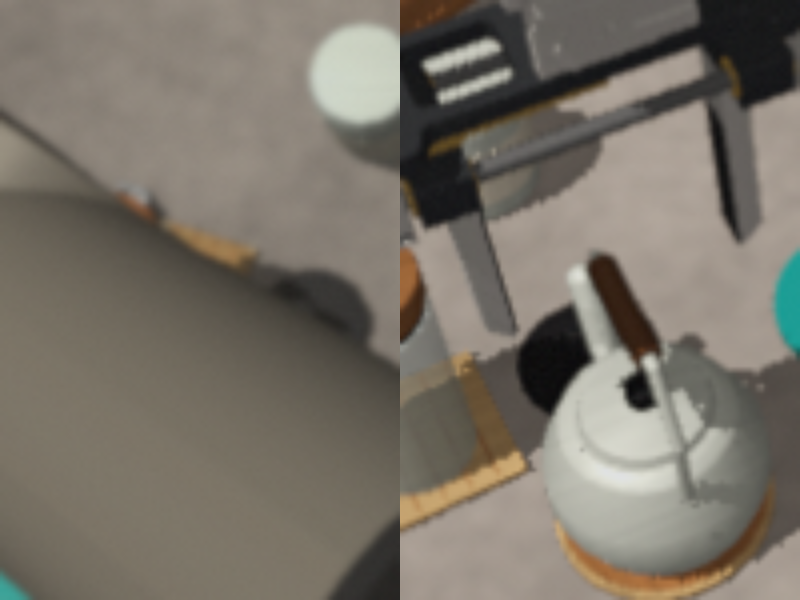

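The fingers straddle the handle bar, with tips at about (178,273) and (235,249) in the side view and the bar around (205,267). I'll descend and close.

Request:
{"name": "servo_tool", "arguments": {"commands": [[[0,0,0],[0,0,0.013],1],[[0,0,0],[0,0,0.013],1],[[0,0,0],[0,0,0.013],1],[[0,0,0],[0,0,0],1],[[0,0,0],[0,0,0],0.4],[[0,0,0],[0,0,0],0.3],[[0,0,0],[0,0,0],0.25]], "grip_force": 30}}

```text
time: 5.78
ee_pos: [0.4469, 0.2957, 0.132]
tcp_rot: [0.597, 3.084, 0.001]
force: [0.6, 0.4, -0.6]
grip_width: 0.0771
grasp_force: 0.0
```

Request:
{"name": "servo_tool", "arguments": {"commands": [[[0,0,0],[0,0,0],0.2],[[0,0,0],[0,0,0],0.1],[[0,0,0],[0,0,0],0],[[0,0,0],[0,0,0],0],[[0,0,0],[0,0,0],0],[[0,0,0],[0,0,0],0]]}}

```text
time: 6.28
ee_pos: [0.4467, 0.2954, 0.1315]
tcp_rot: [0.598, 3.084, 0.0]
force: [0.7, -0.3, 0.3]
grip_width: 0.0374
grasp_force: 0.0
```

Request:
{"name": "servo_tool", "arguments": {"commands": [[[0,0,0],[0,0,0],0],[[0,0,0],[0,0,0],0],[[0,0,0],[0,0,0],0],[[0,0,0],[0,0,0],0],[[0,0,0],[0,0,0],0],[[0,0,0],[0,0,0],0]]}}

```text
time: 6.78
ee_pos: [0.4467, 0.2957, 0.1316]
tcp_rot: [0.597, 3.084, 0.001]
force: [1.1, 1.8, 1.3]
grip_width: 0.013
grasp_force: 30.0
```

Request:
{"name": "servo_tool", "arguments": {"commands": [[[0,0,0],[0,0,-0.01],0],[[0,0,0],[0,0,-0.02],0],[[0,0,0],[0,0,-0.02],0],[[0,0,0],[0,0,0],0]]}}

```text
time: 7.12
ee_pos: [0.4474, 0.2963, 0.1848]
tcp_rot: [0.597, 3.082, 0.003]
force: [0.9, 1.2, -5.2]
grip_width: 0.013
grasp_force: 30.0
```

```bash
python3 st.py
```

```text
7.1167 [ 0.0083  0.3274 -0.852   1.9005  0.2864  1.0363  0.2235] [0.4474 0.2963 0.1848] psi 158.07 z [ 0.0029  0.0015 -1.    ] [ 0.9296  1.172  -5.228 ] 0.012990029607857098
```

Request:
{"name": "servo_tool", "arguments": {"commands": [[[0,0,0],[0,0,-0.03],0],[[0,0,0],[0,0,-0.03],0],[[0,0,0],[0,0,-0.03],0],[[0,0,0],[0,0,-0.035],0],[[0,0,0],[-0.01,-0.016,0],0],[[0,0,0],[-0.02,-0.0318,0],0],[[0,0,0],[-0.02,-0.0318,0],0],[[0,0,0],[-0.02,-0.0318,0],0]]}}

```text
time: 7.78
ee_pos: [0.4694, 0.1641, 0.3058]
tcp_rot: [-0.596, -3.084, 0.001]
force: [0.4, -0.2, -5.5]
grip_width: 0.0132
grasp_force: 30.0
```

Request:
{"name": "servo_tool", "arguments": {"commands": [[[0,0,0],[-0.02,-0.0318,0],0],[[0,0,0],[-0.02,-0.0318,0],0],[[0,0,0],[-0.02,-0.0318,0],0],[[0,0,0],[-0.02,-0.0318,0],0],[[0,0,0],[-0.01,-0.0159,0],0],[[0,0,0],[-0.0116,-0.0297,0],0],[[0,0,0],[-0.0116,-0.0297,0],0],[[0,0,0],[-0.0116,-0.0297,0],0]]}}

```text
time: 8.45
ee_pos: [0.4981, -0.0976, 0.3056]
tcp_rot: [-0.597, -3.083, 0.001]
force: [0.9, -0.3, -6.1]
grip_width: 0.0135
grasp_force: 30.0
```

Request:
{"name": "servo_tool", "arguments": {"commands": [[[0,0,0],[-0.0116,-0.0297,0],0],[[0,0,0],[-0.0116,-0.0297,0],0],[[0,0,0],[-0.0116,-0.0297,0],0],[[0,0,0],[-0.0116,-0.0297,0],0],[[0,0,0],[-0.0116,-0.0297,0],0],[[0,0,0],[-0.006,-0.015,0],0],[[0,0,0],[-0.006,-0.015,0],0],[[0,0,0],[0,0,0],0]]}}

```text
time: 9.12
ee_pos: [0.4963, -0.2909, 0.3053]
tcp_rot: [-0.602, -3.082, 0.0]
force: [-0.7, -2.6, -5.8]
grip_width: 0.013
grasp_force: 30.0
```

```bash
python3 st.py
```

```text
9.1167 [ 0.807   0.2216 -0.4609  1.6835  0.1033  1.2622  1.509 ] [ 0.4963 -0.2909  0.3053] psi 157.88 z [-0.0017  0.0001 -1.    ] [-0.7117 -2.5551 -5.8388] 0.013008248752344376
```

Request:
{"name": "servo_tool", "arguments": {"commands": [[[0,0,0],[0,0,0.02],0],[[0,0,0],[0,0,0.036],0],[[0,0,0],[0,0,0.036],0],[[0,0,0],[0,0,0.03],0],[[0,0,0],[0,0,0.02],0],[[0,0,0],[0,0,0.012],0],[[0,0,0],[0,0,0.006],0],[[0,0,0],[0,0,0.004],0]]}}

```text
time: 9.78
ee_pos: [0.4975, -0.2874, 0.1423]
tcp_rot: [-0.597, -3.084, -0.001]
force: [0.1, 0.3, -4.8]
grip_width: 0.0132
grasp_force: 30.0
```

Request:
{"name": "servo_tool", "arguments": {"commands": [[[0,0,0],[0,0,0.002],0],[[0,0,0],[0,0,0.002],0],[[0,0,0],[0,0,0],0]]}}

```text
time: 10.03
ee_pos: [0.4977, -0.2879, 0.1392]
tcp_rot: [0.597, 3.083, -0.001]
force: [-0.5, 0.3, -5.8]
grip_width: 0.013
grasp_force: 30.0
```

Request:
{"name": "servo_tool", "arguments": {"commands": [[[0,0,0],[0,0,0.002],0],[[0,0,0],[0,0,0.001],0],[[0,0,0],[0,0,0],0]]}}

```text
time: 10.28
ee_pos: [0.4993, -0.2876, 0.1378]
tcp_rot: [0.596, 3.081, -0.001]
force: [-1.3, 4.9, 15.4]
grip_width: 0.0131
grasp_force: 30.0
```

Request:
{"name": "servo_tool", "arguments": {"commands": [[[0,0,0],[0,0,-0.001],0.1],[[0,0,0],[0,0,0],0.3],[[0,0,0],[0,0,0],0.5],[[0,0,0],[0,0,0],1],[[0,0,0],[0,0,0],1],[[0,0,0],[0,0,-0.01],1],[[0,0,0],[0,0,-0.02],1],[[0,0,0],[0,0,-0.03],1]]}}

```text
time: 10.95
ee_pos: [0.4961, -0.2872, 0.1958]
tcp_rot: [-0.597, -3.081, -0.002]
force: [0.7, 0.3, 0.5]
grip_width: 0.0565
grasp_force: 0.0
```

Request:
{"name": "servo_tool", "arguments": {"commands": [[[0,0,0],[0,0,-0.03],1],[[0,0,0],[0.0116,0.0297,0],1],[[0,0,0],[0.0116,0.0297,0],1],[[0,0,0],[0.0116,0.0297,0],1],[[0,0,0],[0.0116,0.0297,0],1],[[0,0,0],[0.0116,0.0297,0],1],[[0,0,0],[0.0116,0.0297,0],1],[[0,0,0],[0.0116,0.0297,0],1]]}}

```text
time: 11.62
ee_pos: [0.4995, -0.0631, 0.2274]
tcp_rot: [0.598, 3.083, -0.0]
force: [0.6, -0.2, 0.6]
grip_width: 0.0941
grasp_force: 0.0
```

```bash
python3 st.py
python3 - <<'E'
from h import *
v=lambda n:cv2.cvtColor(r.capture(n),cv2.COLOR_RGB2BGR)
t=v("top");s=v("side")
cv2.imwrite("pics/k2.png",np.vstack([np.hstack([cv2.resize(t[150:225,120:220],None,fx=4,fy=4),cv2.resize(s[245:320,120:220],None,fx=4,fy=4)]),np.hstack([cv2.resize(t[170:245,365:465],None,fx=4,fy=4),cv2.resize(t[205:280,120:220],None,fx=4,fy=4)])]))
E
```

```text
11.6167 [ 0.5467  0.1696 -0.6065  1.9282  0.1101  1.0754  1.0825] [ 0.4995 -0.0631  0.2274] psi 158.07 z [ 0.0008 -0.0004 -1.    ] [ 0.6067 -0.2142  0.6229] 0.0941028128581292
```

View pics/k2.png

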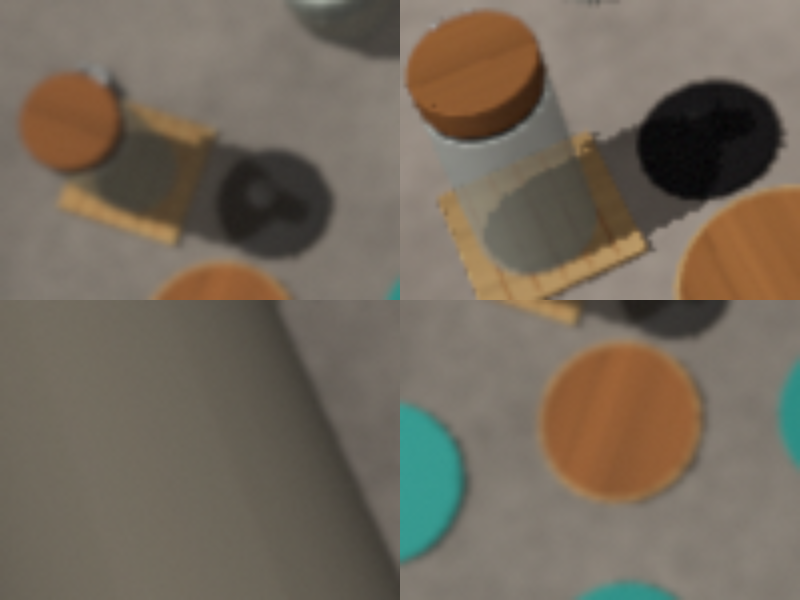

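Run:
```python
from h import *
p=lambda n,uv,z:px2w(n,uv,z)[:,:2].round(4).tolist()
print("cap",p("top",[(188.75,200.9)],.006),p("top",[(185.75,197.75)],.036),p("side",[(197,280)],.006))
print("round",p("top",[(175.2,235.6)],.006))
print("sq",p("top",[(173.75,182.5),(164.5,211),(135,200.75)],.006),p("side",[(130,295.5),(182,305.5),(167.5,278.7)],.006))
print("lid",p("top",[(137.5,180.4)],.136),p("side",[(138.5,263)],.136),"latch",p("top",[(144.5,168)],.12))
```

```text
cap [[0.5314, 0.2652]] [[0.5334, 0.2666]] [[0.5268, 0.2713]]
round [[0.4426, 0.2982]]
sq [[0.5807, 0.3048], [0.5064, 0.3269], [0.5347, 0.4035]] [[0.6004, 0.3821], [0.5048, 0.3302], [0.5749, 0.3079]]
lid [[0.5545, 0.3558]] [[0.5469, 0.3619]] latch [[0.588, 0.3458]]
```

Request:
{"name": "servo_tool", "arguments": {"commands": [[[0,0,0],[0.0091,0.0342,0],1],[[0,0,0],[0.0091,0.0342,0],1],[[0,0,0],[0.0091,0.0342,0],1],[[0,0,0],[0.0091,0.0342,0],1],[[0,0,0],[0.0091,0.0342,0],1],[[0,0,0],[0.0091,0.0342,0],1],[[0,0,0],[0.0091,0.0342,0],1],[[0,0,0],[0.0091,0.0342,0],1]]}}

```text
time: 12.38
ee_pos: [0.5347, 0.2174, 0.2272]
tcp_rot: [0.599, 3.083, -0.0]
force: [1.0, -0.7, 0.3]
grip_width: 0.0942
grasp_force: 0.0
```

Request:
{"name": "servo_tool", "arguments": {"commands": [[[0,0,0],[0.0091,0.0342,0],1],[[0,0,0],[0.0091,0.0342,0],1],[[0,0,0],[0.0091,0.0342,0],1],[[0,0,0],[0.0091,0.0342,0],1],[[0,0,0],[0,0,0.03],1],[[0,0,0],[0,0,0.025],1],[[0,0,0],[0,0,0],1]]}}

```text
time: 12.97
ee_pos: [0.5502, 0.3553, 0.1672]
tcp_rot: [-0.596, -3.08, 0.007]
force: [-0.0, -0.4, -0.4]
grip_width: 0.094
grasp_force: 0.0
```

```bash
python3 st.py
python3 - <<'E'
from h import *
v=lambda n:cv2.cvtColor(r.capture(n),cv2.COLOR_RGB2BGR)
s=v("side");t=v("top")
cv2.imwrite("pics/j1.png",np.hstack([cv2.resize(s[200:340,90:190],None,fx=4,fy=4),cv2.resize(t[150:290,365:465],None,fx=4,fy=4)]))
E
```

```text
12.9667 [-0.1575  0.5234 -0.7111  1.6495  0.3706  1.1146  0.2186] [0.5502 0.3553 0.1672] psi 158.1 z [-0.005  -0.0035 -1.    ] [-0.0054 -0.4481 -0.4164] 0.09402886423326862
```

View pics/j1.png

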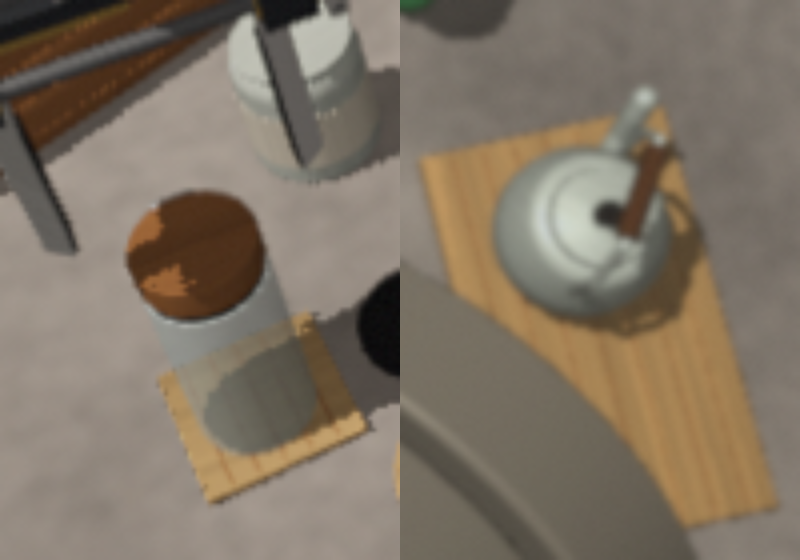

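The kettle stands upright on the board at about (417,207) in the top view. The fingers straddle the jar lid at about (139,264) in the side view, so I'll descend and grip the jar.

Request:
{"name": "servo_tool", "arguments": {"commands": [[[0,0,0],[0,0,0.01],1],[[0,0,0],[0,0,0.02],1],[[0,0,0],[0,0,0.02],1],[[0,0,0],[0,0,0.02],1],[[0,0,0],[0,0,0.015],1],[[0,0,0],[0,0,0.012],1],[[0,0,0],[0,0,0],0.7]], "grip_force": 20}}

```text
time: 13.65
ee_pos: [0.5512, 0.3561, 0.0729]
tcp_rot: [-0.598, -3.083, 0.002]
force: [-0.3, -0.7, -0.5]
grip_width: 0.0904
grasp_force: 0.0
```

Request:
{"name": "servo_tool", "arguments": {"commands": [[[0,0,0],[0,0,0],0.65],[[0,0,0],[0,0,0],0.6],[[0,0,0],[0,0,0],0.55],[[0,0,0],[0,0,0],0.5],[[0,0,0],[0,0,0],0.4],[[0,0,0],[0,0,0],0.4],[[0,0,0],[0,0,0],0.3],[[0,0,0],[0,0,0],0.3]]}}

```text
time: 14.32
ee_pos: [0.5521, 0.3577, 0.0754]
tcp_rot: [0.597, 3.083, 0.003]
force: [1.6, 2.6, 6.6]
grip_width: 0.0581
grasp_force: 20.0
```

Request:
{"name": "servo_tool", "arguments": {"commands": [[[0,0,0],[0,0,-0.005],0.3],[[0,0,0],[0,0,-0.01],0.3],[[0,0,0],[0,0,-0.02],0.3],[[0,0,0],[0,0,-0.03],0.3],[[0,0,0],[0,0,-0.04],0.3],[[0,0,0],[0,0,-0.04],0.3],[[0,0,0],[0,0,-0.035],0.3],[[0,0,0],[0,0,0],0.3]]}}

```text
time: 14.98
ee_pos: [0.553, 0.3589, 0.2626]
tcp_rot: [0.596, 3.078, 0.01]
force: [0.7, 1.2, -2.9]
grip_width: 0.0578
grasp_force: 20.0
```

```bash
python3 st.py
```

```text
14.9833 [-0.1366  0.4449 -0.7425  1.5475  0.3126  1.2621  0.2644] [0.553  0.3589 0.2626] psi 158.07 z [ 0.0074  0.0048 -1.    ] [ 0.7425  1.1749 -2.878 ] 0.05784323518212224
```

Request:
{"name": "servo_tool", "arguments": {"commands": [[[0,0,0],[-0.0043,-0.0176,0],0.3],[[0,0,0],[-0.0085,-0.0353,0],0.3],[[0,0,0],[-0.0085,-0.0353,0],0.3],[[0,0,0],[-0.0085,-0.0353,0],0.3],[[0,0,0],[-0.0085,-0.0353,0],0.3],[[0,0,0],[-0.0085,-0.0353,0],0.3],[[0,0,0],[-0.0085,-0.0353,0],0.3],[[0,0,0],[-0.0085,-0.0353,0],0.3]]}}

```text
time: 15.65
ee_pos: [0.5108, 0.0857, 0.2545]
tcp_rot: [-0.597, -3.084, 0.001]
force: [0.9, -0.6, -3.3]
grip_width: 0.0577
grasp_force: 20.0
```

Request:
{"name": "servo_tool", "arguments": {"commands": [[[0,0,0],[-0.0085,-0.0353,0],0.3],[[0,0,0],[-0.0085,-0.0353,0],0.3],[[0,0,0],[-0.0042,-0.0176,0],0.3],[[0,0,0],[0.0008,-0.0341,0],0.3],[[0,0,0],[0.0008,-0.0341,0],0.3],[[0,0,0],[0.0008,-0.0341,0],0.3],[[0,0,0],[0.0008,-0.0341,0],0.3],[[0,0,0],[0.0008,-0.0341,0],0.3]]}}

```text
time: 16.32
ee_pos: [0.4298, -0.16, 0.2546]
tcp_rot: [-0.597, -3.084, 0.0]
force: [0.6, -1.2, -3.1]
grip_width: 0.0579
grasp_force: 20.0
```

Request:
{"name": "servo_tool", "arguments": {"commands": [[[0,0,0],[0.0008,-0.0341,0],0.3],[[0,0,0],[0.0008,-0.0341,0],0.3],[[0,0,0],[0.0008,-0.0341,0],0.3],[[0,0,0],[0.0008,-0.0341,0],0.3],[[0,0,0],[0.0004,-0.017,0],0.3],[[0,0,0],[0.0004,-0.017,0],0.3],[[0,0,0],[0,0,0],0.3],[[0,0,0],[0,0,0],0.3]]}}

```text
time: 16.98
ee_pos: [0.3632, -0.3156, 0.2543]
tcp_rot: [-0.6, -3.083, -0.001]
force: [0.7, 0.9, -2.6]
grip_width: 0.0582
grasp_force: 20.0
```

```bash
python3 st.py
```

```text
16.9833 [ 0.9092  0.0803 -0.3442  1.9483  0.0298  1.1186  1.7395] [ 0.3632 -0.3156  0.2543] psi 157.98 z [-0.0006  0.0007 -1.    ] [ 0.7386  0.883  -2.5905] 0.058186117430506834
```

Request:
{"name": "servo_tool", "arguments": {"commands": [[[0,0,0],[0,0,0.02],0.3],[[0,0,0],[0,0,0.036],0.3],[[0,0,0],[0,0,0.036],0.3],[[0,0,0],[0,0,0.03],0.3],[[0,0,0],[0,0,0.02],0.3],[[0,0,0],[0,0,0.012],0.3],[[0,0,0],[0,0,0.006],0.3],[[0,0,0],[0,0,0.004],0.3]]}}

```text
time: 17.65
ee_pos: [0.3641, -0.3146, 0.09]
tcp_rot: [-0.596, -3.084, -0.001]
force: [0.1, -0.1, -3.5]
grip_width: 0.0579
grasp_force: 20.0
```

Request:
{"name": "servo_tool", "arguments": {"commands": [[[0,0,0],[0,0,0.003],0.3],[[0,0,0],[0,0,0.002],0.3],[[0,0,0],[0,0,0.002],0.3],[[0,0,0],[0,0,0],0.3]]}}

```text
time: 17.98
ee_pos: [0.3641, -0.3156, 0.0837]
tcp_rot: [0.598, 3.084, -0.0]
force: [-0.3, 0.5, -2.6]
grip_width: 0.0579
grasp_force: 20.0
```

Request:
{"name": "servo_tool", "arguments": {"commands": [[[0,0,0],[0,0,0.0015],0.3],[[0,0,0],[0,0,0.0015],0.3],[[0,0,0],[0,0,0],0.3],[[0,0,0],[0,0,0],0.3]]}}

```text
time: 18.32
ee_pos: [0.3644, -0.3155, 0.081]
tcp_rot: [0.597, 3.083, -0.0]
force: [-0.4, 1.8, 4.4]
grip_width: 0.0575
grasp_force: 20.0
```

Request:
{"name": "servo_tool", "arguments": {"commands": [[[0,0,0],[0,0,0],0.65],[[0,0,0],[0,0,0],0.75],[[0,0,0],[0,0,0],0.85],[[0,0,0],[0,0,0],1],[[0,0,0],[0,0,0],1],[[0,0,0],[0,0,0],1],[[0,0,0],[0,0,-0.01],1],[[0,0,0],[0,0,-0.02],1]]}}

```text
time: 18.98
ee_pos: [0.3629, -0.3146, 0.1097]
tcp_rot: [-0.597, -3.081, -0.003]
force: [-0.0, 0.4, -0.2]
grip_width: 0.0938
grasp_force: 0.0
```

Request:
{"name": "servo_tool", "arguments": {"commands": [[[0,0,0],[0,0,-0.03],1],[[0,0,0],[0,0,-0.035],1],[[0,0,0],[0,0,-0.035],1],[[0,0,0],[-0.0008,0.0341,0],1],[[0,0,0],[-0.0008,0.0341,0],1],[[0,0,0],[-0.0008,0.0341,0],1],[[0,0,0],[-0.0008,0.0341,0],1],[[0,0,0],[-0.0008,0.0341,0],1]]}}

```text
time: 19.65
ee_pos: [0.4316, -0.1572, 0.2115]
tcp_rot: [0.598, 3.083, -0.001]
force: [0.6, -1.0, 0.5]
grip_width: 0.0941
grasp_force: 0.0
```

Request:
{"name": "servo_tool", "arguments": {"commands": [[[0,0,0],[-0.0008,0.0341,0],1],[[0,0,0],[-0.0008,0.0341,0],1],[[0,0,0],[-0.0008,0.0341,0],1],[[0,0,0],[-0.0008,0.0341,0],1],[[0,0,0],[-0.0008,0.0341,0],1],[[0,0,0],[0,0,0],1]]}}

```text
time: 20.15
ee_pos: [0.5004, 0.0042, 0.2116]
tcp_rot: [0.588, 3.085, 0.004]
force: [-1.5, 0.0, -0.1]
grip_width: 0.0937
grasp_force: 0.0
```

```bash
python3 st.py
```

```text
20.15 [ 0.4431  0.1849 -0.6421  1.9522  0.1258  1.0419  0.94  ] [0.5004 0.0042 0.2116] psi 158.43 z [ 0.0018  0.0022 -1.    ] [-1.5031  0.0419 -0.1006] 0.09373015470708052
```

Request:
{"name": "servo_tool", "arguments": {"commands": [[[0,0,0],[0.0101,0.0365,0],1],[[0,0,0],[0.0101,0.0365,0],0.55],[[0,0,0],[0.0101,0.0365,0],0.55],[[0,0,0],[0.0101,0.0365,0],0.55],[[0,0,0],[0.0101,0.0365,0],0.55],[[0,0,0],[0.0101,0.0365,0],0.55],[[0,0,0],[0.0101,0.0365,0],0.55],[[0,0,0],[0,0,0.03],0.55]]}}

```text
time: 20.82
ee_pos: [0.5296, 0.2706, 0.1857]
tcp_rot: [0.587, 3.081, 0.012]
force: [-1.1, 0.2, -0.2]
grip_width: 0.0529
grasp_force: 0.0
```

Request:
{"name": "servo_tool", "arguments": {"commands": [[[0,0,0],[0,0,0.035],0.55],[[0,0,0],[0,0,0.035],0.55],[[0,0,0],[0,0,0.03],0.55],[[0,0,0],[0,0,0.02],0.55],[[0,0,0],[0,0,0],0.55],[[0,0,0],[0,0,0],0.55]]}}

```text
time: 21.32
ee_pos: [0.5283, 0.2613, 0.0608]
tcp_rot: [-0.597, -3.083, 0.001]
force: [0.1, 0.8, 1.6]
grip_width: 0.0518
grasp_force: 0.0
```

```bash
python3 st.py
python3 - <<'E'
from h import *
v=lambda n:cv2.cvtColor(r.capture(n),cv2.COLOR_RGB2BGR)
s=v("side");t=v("top")
cv2.imwrite("pics/cap1.png",np.hstack([cv2.resize(s[225:325,140:240],None,fx=4,fy=4),cv2.resize(t[190:290,365:465],None,fx=4,fy=4)]))
p=r.read_state()['ee_pos'];print(w2px("side",[p]),w2px("side",[[p[0],p[1],.036]]))
E
```

```text
21.3167 [-0.0629  0.5372 -0.652   1.8882  0.4223  0.8582  0.2587] [0.5283 0.2613 0.0608] psi 158.08 z [-0.0012 -0.0004 -1.    ] [0.0878 0.7639 1.5979] 0.0518112802445275
[[195.36144198 259.17085935]] [[197.40044221 267.42133149]]
```

View pics/cap1.png

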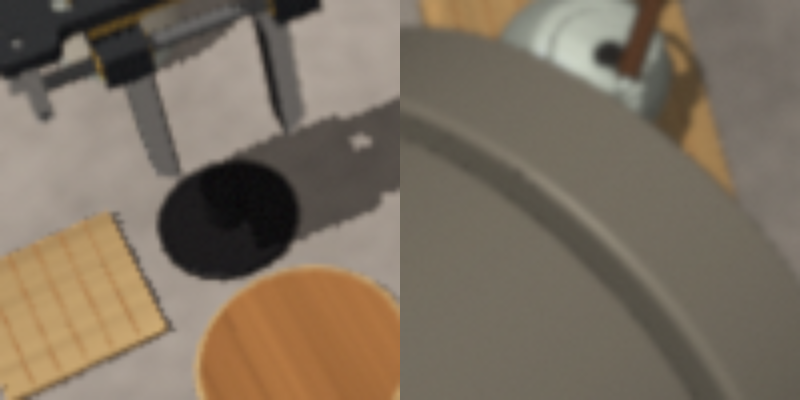

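The cap disc is centred at about (197,280) in the side view with the knob pointing up. The fingers hang about 6 mm short of it, so I'll correct by +6.5 mm along tool y, descend and grip the knob.

Request:
{"name": "servo_tool", "arguments": {"commands": [[[0,0,0],[-0.001,0.0065,0],0.55],[[0,0,0],[0,0,0.015],0.55],[[0,0,0],[0,0,0.015],0.55],[[0,0,0],[0,0,0.012],0.55],[[0,0,0],[0,0,0.007],0.55],[[0,0,0],[0,0,0],0.55]], "grip_force": 12}}

```text
time: 21.92
ee_pos: [0.5307, 0.2663, 0.0093]
tcp_rot: [-0.597, -3.082, 0.003]
force: [-0.1, -0.9, 0.0]
grip_width: 0.0516
grasp_force: 0.0
```

Request:
{"name": "servo_tool", "arguments": {"commands": [[[0,0,0],[0,0,-0.002],0.4],[[0,0,0],[0,0,0],0.3],[[0,0,0],[0,0,0],0.25],[[0,0,0],[0,0,0],0.2],[[0,0,0],[0,0,0],0.15],[[0,0,0],[0,0,0],0.1],[[0,0,0],[0,0,0],0.1],[[0,0,0],[0,0,0],0.1]]}}

```text
time: 22.58
ee_pos: [0.5321, 0.267, 0.0139]
tcp_rot: [0.598, 3.084, 0.0]
force: [-0.6, -0.6, 6.3]
grip_width: 0.0196
grasp_force: 12.0
```

```bash
python3 st.py;  python3 - <<'E'
from h import *
v=lambda n:cv2.cvtColor(r.capture(n),cv2.COLOR_RGB2BGR)
s=v("side")
cv2.imwrite("pics/cap2.png",np.hstack([cv2.resize(s[225:325,140:240],None,fx=4,fy=4),cv2.resize(s[140:240,240:340],None,fx=4,fy=4)]))
E
```

```text
22.5833 [-0.1034  0.6061 -0.6118  1.8993  0.4812  0.7857  0.2081] [0.5321 0.267  0.0139] psi 158.06 z [ 0.0006  0.0002 -1.    ] [-0.5831 -0.5581  6.338 ] 0.019581642847715887
```

View pics/cap2.png

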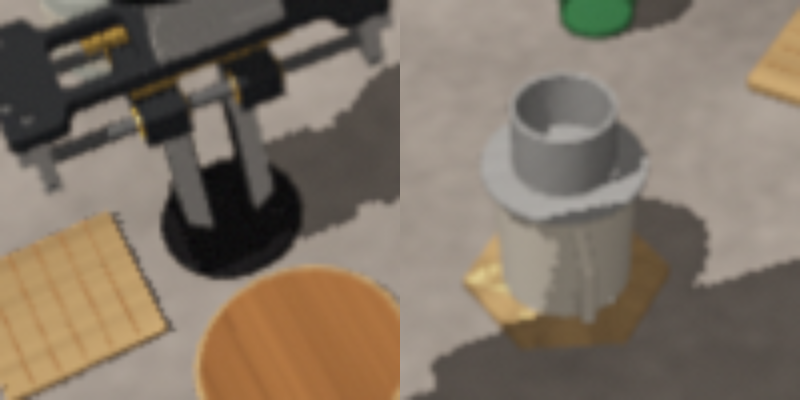

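Run:
```python
from h import *
a=px2w("side",[(197.75,279.5)],.006);b=px2w("side",[(281,166.25),(281,167)],.130)
print(a,b,b-a)
c=px2w("top",[(188.75,200.9)],.006);d=px2w("top",[(292.2,189.5),(292,189)],.130);print(c,d,d-c)
```

```text
[[0.52656563 0.26949461 0.006     ]] [[0.52808869 0.00771646 0.13      ]
 [0.52651403 0.00957494 0.13      ]] [[ 1.52306390e-03 -2.61778150e-01  1.24000000e-01]
 [-5.16003972e-05 -2.59919662e-01  1.24000000e-01]]
[[0.53143062 0.2652142  0.006     ]] [[0.52720373 0.00415612 0.13      ]
 [0.52837623 0.00457996 0.13      ]] [[-0.00422689 -0.26105808  0.124     ]
 [-0.00305439 -0.26063424  0.124     ]]
```

Request:
{"name": "servo_tool", "arguments": {"commands": [[[0,0,0],[0,0,-0.008],0.1],[[0,0,0],[0,0,-0.02],0.1],[[0,0,0],[0,0,-0.035],0.1],[[0,0,0],[0,0,-0.035],0.1],[[0,0,0],[0,0,-0.035],0.1],[[0,0,0],[0,0,-0.035],0.1],[[0,0,0],[0,0,-0.02],0.1],[[0,0,0],[0,0,0],0.1]]}}

```text
time: 23.3
ee_pos: [0.5334, 0.2682, 0.2067]
tcp_rot: [0.597, 3.079, 0.006]
force: [0.5, 0.5, -0.7]
grip_width: 0.0195
grasp_force: 12.0
```

Request:
{"name": "servo_tool", "arguments": {"commands": [[[0,0,0],[-0.0054,-0.0135,0],0.1],[[0,0,0],[-0.0107,-0.027,0],0.1],[[0,0,0],[-0.0107,-0.027,0],0.1],[[0,0,0],[-0.0107,-0.027,0],0.1],[[0,0,0],[-0.0107,-0.027,0],0.1],[[0,0,0],[-0.0107,-0.027,0],0.1],[[0,0,0],[-0.0107,-0.027,0],0.1],[[0,0,0],[-0.0107,-0.027,0],0.1]]}}

```text
time: 23.97
ee_pos: [0.5301, 0.0477, 0.2013]
tcp_rot: [-0.597, -3.084, 0.0]
force: [0.5, -0.3, -0.3]
grip_width: 0.0199
grasp_force: 12.0
```

Request:
{"name": "servo_tool", "arguments": {"commands": [[[0,0,0],[-0.0107,-0.027,0],0.1],[[0,0,0],[-0.0054,-0.0135,0],0.1],[[0,0,0],[0,0,0],0.1],[[0,0,0],[0,0,0],0.1],[[0,0,0],[0,0,0],0.1]]}}

```text
time: 24.38
ee_pos: [0.5303, 0.0065, 0.2015]
tcp_rot: [-0.596, -3.084, -0.001]
force: [-1.1, -0.0, -0.1]
grip_width: 0.0194
grasp_force: 12.0
```

```bash
python3 st.py
```

```text
24.3833 [ 0.4359  0.2559 -0.6603  1.9007  0.18    1.0443  0.8893] [0.5303 0.0065 0.2015] psi 158.12 z [-0.0002  0.0004 -1.    ] [-1.1457 -0.0434 -0.1153] 0.019400175114548907
```

Request:
{"name": "servo_tool", "arguments": {"commands": [[[0,0,0],[0,0,0.015],0.1],[[0,0,0],[0,0,0.015],0.1],[[0,0,0],[0,0,0.012],0.1],[[0,0,0],[0,0,0.005],0.1],[[0,0,0],[0,0,0],0.1],[[0,0,0],[0,0,0],0.1]]}}

```text
time: 24.88
ee_pos: [0.5306, 0.0061, 0.1547]
tcp_rot: [-0.596, -3.084, -0.0]
force: [-0.8, 0.2, -0.0]
grip_width: 0.0197
grasp_force: 12.0
```

```bash
python3 st.py;  python3 - <<'E'
from h import *
v=lambda n:cv2.cvtColor(r.capture(n),cv2.COLOR_RGB2BGR)
s=v("side");t=v("top")
cv2.imwrite("pics/cap3.png",np.hstack([cv2.resize(s[130:230,230:330],None,fx=4,fy=4,interpolation=cv2.INTER_CUBIC),cv2.resize(t[140:240,240:340],None,fx=4,fy=4)]))
E
```

```text
24.8833 [ 0.4144  0.3106 -0.6459  1.9486  0.2269  0.9545  0.848 ] [0.5306 0.0061 0.1547] psi 158.12 z [-0.0002  0.0003 -1.    ] [-0.8258  0.2304 -0.0449] 0.019713616672702793
```

View pics/cap3.png

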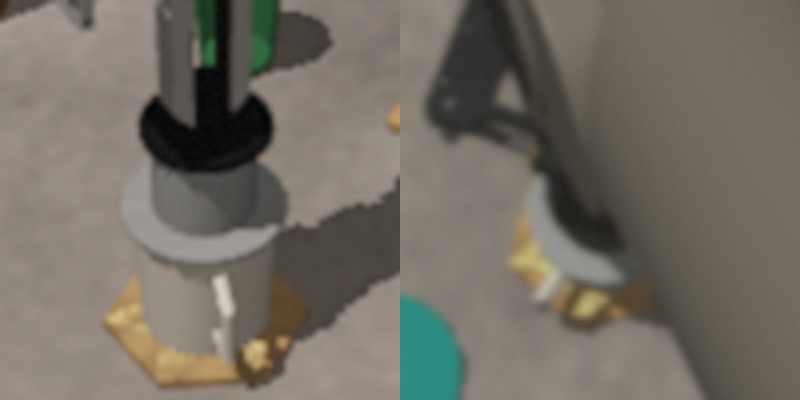

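Run:
```python
from h import *
# predicted outlines in side view of disc top rim for cap centred on side-estimated mug axis
a=np.linspace(0,2*np.pi,73)
for c in [(.5273,.0086),(.5306,.0061)]:
  for z in (.1408,.1468):
    q=w2px("side",np.c_[c[0]+.036*np.cos(a),c[1]+.036*np.sin(a),0*a+z]);print(c,z,q.min(0),q.max(0), ((q.max(0)-[230,130])*4).round(), ((q.min(0)-[230,130])*4).round())
v=cv2.imread("pics/cap3.png")[:,:400]
d=(v.max(2)<40).astype(np.uint8);ys,xs=np.nonzero(d);print(xs.min(),xs.max(),ys.max())
```

```text
(0.5273, 0.0086) 0.1408 [263.73371095 151.88229324] [298.21737089 174.03068926] [273. 176.] [135.  88.]
(0.5273, 0.0086) 0.1468 [263.62528956 149.66282779] [298.27012969 171.78909472] [273. 167.] [135.  79.]
(0.5306, 0.0061) 0.1408 [263.35716432 150.71389952] [297.73313849 172.72429139] [271. 171.] [133.  83.]
(0.5306, 0.0061) 0.1468 [263.24735631 148.49603055] [297.78343747 170.48367116] [271. 162.] [133.  74.]
142 270 171
```

The cap disc sits over the filter: in the side view the disc is at x≈206 against 205 for the cup in crop pixels, and about 3 mm too far back. I'll correct that and lower it.

Request:
{"name": "servo_tool", "arguments": {"commands": [[[0,0,0],[0.0025,-0.0005,0],0.1],[[0,0,0],[0,0,0.004],0.1],[[0,0,0],[0,0,0.003],0.1],[[0,0,0],[0,0,0.002],0.1],[[0,0,0],[0,0,0.001],0.1],[[0,0,0],[0,0,0],0.1]]}}

```text
time: 25.48
ee_pos: [0.5279, 0.006, 0.1442]
tcp_rot: [-0.598, -3.084, -0.0]
force: [0.4, 0.3, -0.6]
grip_width: 0.0199
grasp_force: 12.0
```

Request:
{"name": "servo_tool", "arguments": {"commands": [[[0,0,0],[0,0,0.001],0.1],[[0,0,0],[0,0,0],0.1]]}}

```text
time: 25.65
ee_pos: [0.5282, 0.006, 0.1438]
tcp_rot: [0.598, 3.084, -0.0]
force: [-1.4, -0.3, 3.1]
grip_width: 0.0199
grasp_force: 12.0
```

Request:
{"name": "servo_tool", "arguments": {"commands": [[[0,0,0],[0,0,0],0.25],[[0,0,0],[0,0,0],0.35],[[0,0,0],[0,0,0],0.45],[[0,0,0],[0,0,0],0.5],[[0,0,0],[0,0,0],0.5],[[0,0,0],[0,0,-0.01],0.5],[[0,0,0],[0,0,-0.03],0.5],[[0,0,0],[0,0,-0.04],0.5]]}}

```text
time: 26.32
ee_pos: [0.5264, 0.006, 0.223]
tcp_rot: [-0.596, -3.08, -0.0]
force: [2.0, -0.7, 0.9]
grip_width: 0.0469
grasp_force: 0.0
```

Request:
{"name": "servo_tool", "arguments": {"commands": [[[0,0,0],[0,0,-0.02],0.8],[[0,0,0],[-0.0008,-0.0341,0],1],[[0,0,0],[-0.0008,-0.0341,0],1],[[0,0,0],[-0.0008,-0.0341,0],1],[[0,0,0],[-0.0008,-0.0341,0],1],[[0,0,0],[-0.0008,-0.0341,0],1],[[0,0,0],[-0.0008,-0.0341,0],1],[[0,0,0],[0,0,0],1]]}}

```text
time: 26.98
ee_pos: [0.4535, -0.1915, 0.2441]
tcp_rot: [-0.608, -3.082, 0.003]
force: [-0.0, -1.2, 0.2]
grip_width: 0.0934
grasp_force: 0.0
```

```bash
python3 st.py;  python3 - <<'E'
from h import *
v=lambda n:cv2.cvtColor(r.capture(n),cv2.COLOR_RGB2BGR)
s=v("side");t=v("top")
cv2.imwrite("pics/cap4.png",np.hstack([cv2.resize(s[130:230,230:330],None,fx=4,fy=4,interpolation=cv2.INTER_CUBIC),cv2.resize(t[140:240,240:340],None,fx=4,fy=4,interpolation=cv2.INTER_CUBIC)]))
E
```

```text
26.9833 [ 0.7574  0.1239 -0.5274  1.9323  0.0716  1.1033  1.3823] [ 0.4535 -0.1915  0.2441] psi 157.68 z [-0.0005 -0.0016 -1.    ] [-0.0121 -1.244   0.1803] 0.09338210182615284
```

View pics/cap4.png

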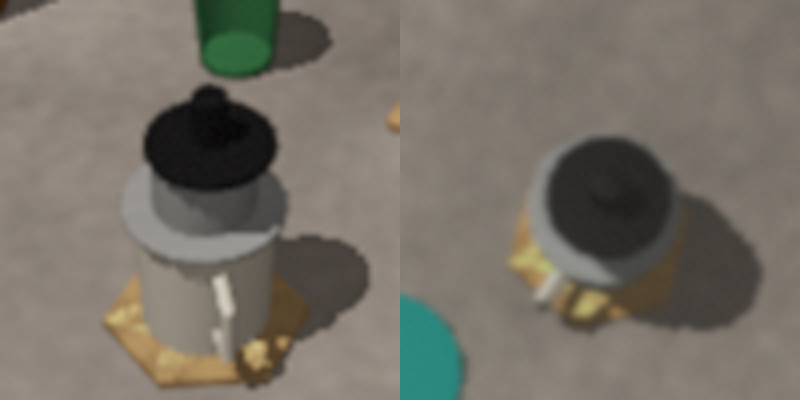

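Run:
```python
from h import *
print("top disc",px2w("top",[(292.1,189.25)],.136),"flange",px2w("top",[(291.5,193)],.090))
print("side disc",px2w("side",[(282.75,165.9)],.136),"flange",px2w("side",[(281.1,181.5)],.090))
a=np.linspace(0,2*np.pi,73)
# predicted flange bbox for candidate mug centres, in crop px
for c in [(.5275,.0045),(.5265,.009),(.5285,.006)]:
  for n,o in (("side",(230,130)),("top",(240,140))):
    q=(w2px(n,np.c_[c[0]+.046*np.cos(a),c[1]+.046*np.sin(a),0*a+.09])-o)*4;print(c,n,q.min(0).round(1),q.max(0).round(1))
```

```text
top disc [[0.52640847 0.00458453 0.136     ]] flange [[0.52796029 0.00457149 0.09      ]]
side disc [[0.52136192 0.00991505 0.136     ]] flange [[0.525883   0.01057851 0.09      ]]
(0.5275, 0.0045) side [124.8 144.2] [294.  257.5]
(0.5275, 0.0045) top [128.2 137.2] [284.2 289.5]
(0.5265, 0.009) side [120.7 148.9] [290.3 263. ]
(0.5265, 0.009) top [120.6 139. ] [276.6 291.3]
(0.5285, 0.006) side [121.6 144.8] [290.8 258.2]
(0.5285, 0.006) top [125.7 135.6] [281.6 287.9]
```

The cap lies flat on the filter with the knob up. Against the flange it is within about 4 mm in both views (disc at (292,189) in the top view), which is inside the 10 mm limit. Next I'll take the jar back.

Request:
{"name": "servo_tool", "arguments": {"commands": [[[0,0,0],[0.0072,-0.0297,0],1],[[0,0,0],[0.0072,-0.0297,0],1],[[0,0,0],[0.0072,-0.0297,0],1],[[0,0,0],[0.0072,-0.0297,0],1],[[0,0,0],[0.0072,-0.0297,0],1],[[0,0,0],[0,0,0],1],[[0,0,0],[0,0,0.03],1],[[0,0,0],[0,0,0.03],1]]}}

```text
time: 27.75
ee_pos: [0.3689, -0.3098, 0.1845]
tcp_rot: [0.596, 3.081, -0.003]
force: [0.7, -1.0, -0.3]
grip_width: 0.0939
grasp_force: 0.0
```

Request:
{"name": "servo_tool", "arguments": {"commands": [[[0,0,0],[0,0,0],1],[[0,0,0],[0,0,0],1],[[0,0,0],[0,0,0],1]]}}

```text
time: 28.0
ee_pos: [0.3684, -0.3095, 0.185]
tcp_rot: [0.595, 3.084, -0.0]
force: [0.9, 1.1, -0.3]
grip_width: 0.0938
grasp_force: 0.0
```

```bash
python3 st.py
```

```text
28.0 [ 0.9374  0.1551 -0.4064  2.0309  0.0739  0.9683  1.6829] [ 0.3684 -0.3095  0.185 ] psi 158.15 z [ 0.001  -0.0003 -1.    ] [ 0.9254  1.0508 -0.2698] 0.093823628118177
```

Request:
{"name": "servo_tool", "arguments": {"commands": [[[0,0,0],[0.0015,-0.007,0],1],[[0,0,0],[0,0,0],1],[[0,0,0],[0,0,0.02],1],[[0,0,0],[0,0,0.025],1],[[0,0,0],[0,0,0.025],1],[[0,0,0],[0,0,0.02],1],[[0,0,0],[0,0,0.014],1],[[0,0,0],[0,0,0],1]], "grip_force": 20}}

```text
time: 28.67
ee_pos: [0.3623, -0.3154, 0.0779]
tcp_rot: [-0.597, -3.082, -0.002]
force: [0.2, 1.1, 0.7]
grip_width: 0.0941
grasp_force: 0.0
```

Request:
{"name": "servo_tool", "arguments": {"commands": [[[0,0,0],[0,0,0],0.7],[[0,0,0],[0,0,0],0.65],[[0,0,0],[0,0,0],0.6],[[0,0,0],[0,0,0],0.55],[[0,0,0],[0,0,0],0.5],[[0,0,0],[0,0,0],0.4],[[0,0,0],[0,0,0],0.3],[[0,0,0],[0,0,0],0.3]]}}

```text
time: 29.33
ee_pos: [0.3635, -0.3159, 0.08]
tcp_rot: [0.597, 3.084, -0.0]
force: [-0.7, 2.1, 7.1]
grip_width: 0.0579
grasp_force: 20.0
```

Request:
{"name": "servo_tool", "arguments": {"commands": [[[0,0,0],[0,0,-0.005],0.3],[[0,0,0],[0,0,-0.015],0.3],[[0,0,0],[0,0,-0.03],0.3],[[0,0,0],[0,0,-0.035],0.3],[[0,0,0],[0,0,-0.035],0.3],[[0,0,0],[0,0,-0.035],0.3],[[0,0,0],[0,0,-0.03],0.3],[[0,0,0],[0,0,-0.02],0.3]]}}

```text
time: 30.0
ee_pos: [0.3635, -0.3159, 0.2878]
tcp_rot: [0.597, 3.082, -0.002]
force: [-0.4, -1.5, -3.4]
grip_width: 0.0575
grasp_force: 20.0
```

Request:
{"name": "servo_tool", "arguments": {"commands": [[[0,0,0],[-0.0004,0.0172,0],0.3],[[0,0,0],[-0.0008,0.0344,0],0.3],[[0,0,0],[-0.0008,0.0344,0],0.3],[[0,0,0],[-0.0008,0.0344,0],0.3],[[0,0,0],[-0.0008,0.0344,0],0.3],[[0,0,0],[-0.0008,0.0344,0],0.3],[[0,0,0],[-0.0008,0.0344,0],0.3],[[0,0,0],[-0.0008,0.0344,0],0.3]]}}

```text
time: 30.67
ee_pos: [0.465, -0.0771, 0.2847]
tcp_rot: [-0.598, -3.084, 0.001]
force: [0.6, -0.6, -3.3]
grip_width: 0.0579
grasp_force: 20.0
```

Request:
{"name": "servo_tool", "arguments": {"commands": [[[0,0,0],[-0.0008,0.0344,0],0.3],[[0,0,0],[-0.0008,0.0344,0],0.3],[[0,0,0],[-0.0004,0.0172,0],0.3],[[0,0,0],[0.0082,0.0349,0],0.3],[[0,0,0],[0.0082,0.0349,0],0.3],[[0,0,0],[0.0082,0.0349,0],0.3],[[0,0,0],[0.0082,0.0349,0],0.3],[[0,0,0],[0.0082,0.0349,0],0.3]]}}

```text
time: 31.33
ee_pos: [0.5259, 0.1788, 0.2845]
tcp_rot: [-0.598, -3.084, 0.001]
force: [0.5, -0.7, -3.3]
grip_width: 0.058
grasp_force: 20.0
```

Request:
{"name": "servo_tool", "arguments": {"commands": [[[0,0,0],[0.0082,0.0349,0],0.3],[[0,0,0],[0.0082,0.0349,0],0.3],[[0,0,0],[0.0082,0.0349,0],0.3],[[0,0,0],[0.0082,0.0349,0],0.3],[[0,0,0],[0.0041,0.0175,0],0.3],[[0,0,0],[0.0041,0.0175,0],0.3],[[0,0,0],[0,0,0],0.3],[[0,0,0],[0,0,0],0.3]]}}

```text
time: 32.0
ee_pos: [0.5527, 0.3554, 0.284]
tcp_rot: [-0.595, -3.083, 0.001]
force: [-0.7, 0.1, -2.8]
grip_width: 0.0579
grasp_force: 20.0
```

Request:
{"name": "servo_tool", "arguments": {"commands": [[[0,0,0],[0,0,0],0.3],[[0,0,0],[0,0,0],0.3]]}}

```text
time: 32.17
ee_pos: [0.5537, 0.3535, 0.2845]
tcp_rot: [0.599, 3.084, -0.001]
force: [0.9, -0.3, -3.3]
grip_width: 0.0575
grasp_force: 20.0
```

```bash
python3 st.py
```

```text
32.1667 [-0.074   0.4553 -0.8322  1.5133  0.3425  1.3249  0.2475] [0.5537 0.3535 0.2845] psi 158.0 z [ 0.0001 -0.0008 -1.    ] [ 0.8654 -0.2695 -3.2679] 0.05748707737189374
```

Request:
{"name": "servo_tool", "arguments": {"commands": [[[0,0,0],[0,0.0013,0.02],0.3],[[0,0,0],[0,0,0.036],0.3],[[0,0,0],[0,0,0.036],0.3],[[0,0,0],[0,0,0.036],0.3],[[0,0,0],[0,0,0.03],0.3],[[0,0,0],[0,0,0.02],0.3],[[0,0,0],[0,0,0.012],0.3],[[0,0,0],[0,0,0.006],0.3]]}}

```text
time: 32.83
ee_pos: [0.5538, 0.3546, 0.0872]
tcp_rot: [-0.599, -3.083, 0.002]
force: [0.4, -0.3, -1.9]
grip_width: 0.0578
grasp_force: 20.0
```

Request:
{"name": "servo_tool", "arguments": {"commands": [[[0,0,0],[0,0,0.004],0.3],[[0,0,0],[0,0,0.003],0.3],[[0,0,0],[0,0,0],0.3],[[0,0,0],[0,0,0],0.3]]}}

```text
time: 33.17
ee_pos: [0.5544, 0.3563, 0.0826]
tcp_rot: [0.598, 3.083, 0.001]
force: [0.5, 0.4, -3.0]
grip_width: 0.0577
grasp_force: 20.0
```

Request:
{"name": "servo_tool", "arguments": {"commands": [[[0,0,0],[0,0,0.003],0.3],[[0,0,0],[0,0,0.003],0.3],[[0,0,0],[0,0,0.001],0.3],[[0,0,0],[0,0,0],0.3],[[0,0,0],[0,0,0],0.3]]}}

```text
time: 33.58
ee_pos: [0.5539, 0.356, 0.0745]
tcp_rot: [-0.598, -3.084, -0.0]
force: [-0.5, 0.1, -2.8]
grip_width: 0.0577
grasp_force: 20.0
```

Request:
{"name": "servo_tool", "arguments": {"commands": [[[0,0,0],[0,0,0.001],0.3],[[0,0,0],[0,0,0.001],0.3],[[0,0,0],[0,0,0],0.3]]}}

```text
time: 33.83
ee_pos: [0.5541, 0.3564, 0.0739]
tcp_rot: [0.597, 3.083, 0.001]
force: [-4.6, -3.4, 13.4]
grip_width: 0.0579
grasp_force: 20.0
```

Request:
{"name": "servo_tool", "arguments": {"commands": [[[0,0,0],[0,0,0],0.65],[[0,0,0],[0,0,0],0.75],[[0,0,0],[0,0,0],0.85],[[0,0,0],[0,0,0],1],[[0,0,0],[0,0,0],1],[[0,0,0],[0,0,0],1],[[0,0,0],[0,0,-0.015],1],[[0,0,0],[0,0,-0.025],1]]}}

```text
time: 34.5
ee_pos: [0.5527, 0.3551, 0.1114]
tcp_rot: [-0.596, -3.081, 0.004]
force: [-0.1, -0.1, 0.7]
grip_width: 0.0941
grasp_force: 0.0
```

Request:
{"name": "servo_tool", "arguments": {"commands": [[[0,0,0],[0,0,-0.035],1],[[0,0,0],[0,0,-0.035],1],[[0,0,0],[0,0,-0.035],1],[[0,0,0],[-0.0083,-0.035,0],1],[[0,0,0],[-0.0083,-0.035,0],1],[[0,0,0],[-0.0083,-0.035,0],1],[[0,0,0],[-0.0083,-0.035,0],1],[[0,0,0],[-0.0083,-0.035,0],1]]}}

```text
time: 35.17
ee_pos: [0.5264, 0.1768, 0.2186]
tcp_rot: [0.597, 3.084, 0.0]
force: [0.8, -0.4, -0.3]
grip_width: 0.0939
grasp_force: 0.0
```

Request:
{"name": "servo_tool", "arguments": {"commands": [[[0,0,0],[-0.0083,-0.035,0],1],[[0,0,0],[-0.0083,-0.035,0],1],[[0,0,0],[-0.0083,-0.035,0],1],[[0,0,0],[-0.0083,-0.035,0],1],[[0,0,0],[-0.0083,-0.035,0],1],[[0,0,0],[-0.0132,-0.0334,0],0.5],[[0,0,0],[-0.0132,-0.0334,0],0.5],[[0,0,0],[-0.0132,-0.0334,0],0.5]]}}

```text
time: 35.83
ee_pos: [0.4992, -0.109, 0.2189]
tcp_rot: [0.597, 3.083, -0.001]
force: [0.3, 0.6, 0.6]
grip_width: 0.0771
grasp_force: 0.0
```

Request:
{"name": "servo_tool", "arguments": {"commands": [[[0,0,0],[-0.0132,-0.0334,0],0.5],[[0,0,0],[-0.0132,-0.0334,0],0.5],[[0,0,0],[-0.0132,-0.0334,0],0.5],[[0,0,0],[-0.0132,-0.0334,0],0.5],[[0,0,0],[-0.0132,-0.0334,0],0.5],[[0,0,0],[0,0,0],0.5],[[0,0,0],[0,0,0],0.5],[[0,0,0],[0,0,0],0.5]]}}

```text
time: 36.5
ee_pos: [0.4986, -0.2864, 0.2182]
tcp_rot: [0.597, 3.084, 0.001]
force: [0.2, 0.7, 0.2]
grip_width: 0.0471
grasp_force: 0.0
```

```bash
python3 st.py
```

```text
36.5 [ 0.9243  0.3119 -0.6268  1.7895  0.2024  1.1044  1.4173] [ 0.4986 -0.2864  0.2182] psi 158.09 z [ 0.0006  0.0003 -1.    ] [0.2293 0.6961 0.2431] 0.04705609980215362
```

Request:
{"name": "servo_tool", "arguments": {"commands": [[[0,0,0],[0,-0.001,0.015],0.5],[[0,0,0],[0,0,0.02],0.5],[[0,0,0],[0,0,0.02],0.5],[[0,0,0],[0,0,0.015],0.5],[[0,0,0],[0,0,0.01],0.5],[[0,0,0],[0,0,0],0.4],[[0,0,0],[0,0,0],0.2],[[0,0,0],[0,0,0],0]], "grip_force": 30}}

```text
time: 37.17
ee_pos: [0.4987, -0.2877, 0.1387]
tcp_rot: [0.596, 3.083, -0.0]
force: [0.3, -0.3, 0.0]
grip_width: 0.0301
grasp_force: 0.0
```

Request:
{"name": "servo_tool", "arguments": {"commands": [[[0,0,0],[0,0,0],0],[[0,0,0],[0,0,0],0],[[0,0,0],[0,0,0],0],[[0,0,0],[0,0,0],0],[[0,0,0],[0,0,0],0]]}}

```text
time: 37.58
ee_pos: [0.4986, -0.2878, 0.1382]
tcp_rot: [0.597, 3.083, 0.0]
force: [0.2, 2.7, 6.0]
grip_width: 0.0132
grasp_force: 30.0
```

Request:
{"name": "servo_tool", "arguments": {"commands": [[[0,0,0],[0,0,-0.005],0],[[0,0,0],[0,0,-0.015],0],[[0,0,0],[0,0,-0.03],0],[[0,0,0],[0,0,-0.035],0],[[0,0,0],[0,0,-0.035],0],[[0,0,0],[0,0,-0.035],0],[[0,0,0],[0,0,-0.025],0],[[0,0,0],[0.0059,0.0149,0],0]]}}

```text
time: 38.25
ee_pos: [0.4989, -0.2751, 0.3223]
tcp_rot: [0.602, 3.078, -0.005]
force: [0.7, -1.7, -7.1]
grip_width: 0.0132
grasp_force: 30.0
```

Request:
{"name": "servo_tool", "arguments": {"commands": [[[0,0,0],[0.0118,0.0297,0],0],[[0,0,0],[0.0118,0.0297,0],0],[[0,0,0],[0.0118,0.0297,0],0],[[0,0,0],[0.0118,0.0297,0],0],[[0,0,0],[0.0118,0.0297,0],0],[[0,0,0],[0.0118,0.0297,0],0],[[0,0,0],[0.0118,0.0297,0],0],[[0,0,0],[0.0118,0.0297,0],0]]}}

```text
time: 38.92
ee_pos: [0.4982, -0.0148, 0.317]
tcp_rot: [-0.598, -3.083, 0.001]
force: [0.3, 0.3, -4.7]
grip_width: 0.0128
grasp_force: 30.0
```

Request:
{"name": "servo_tool", "arguments": {"commands": [[[0,0,0],[0.0059,0.0149,0],0],[[0,0,0],[0.0182,0.0284,0],0],[[0,0,0],[0.0182,0.0284,0],0],[[0,0,0],[0.0182,0.0284,0],0],[[0,0,0],[0.0182,0.0284,0],0],[[0,0,0],[0.0182,0.0284,0],0],[[0,0,0],[0.0182,0.0284,0],0],[[0,0,0],[0.0182,0.0284,0],0]]}}

```text
time: 39.58
ee_pos: [0.4542, 0.2329, 0.3171]
tcp_rot: [-0.598, -3.084, 0.002]
force: [0.7, -0.2, -5.7]
grip_width: 0.0131
grasp_force: 30.0
```

Request:
{"name": "servo_tool", "arguments": {"commands": [[[0,0,0],[0.0182,0.0284,0],0],[[0,0,0],[0.0091,0.0142,0],0],[[0,0,0],[0.0091,0.0142,0],0],[[0,0,0],[0,0,0],0],[[0,0,0],[0,0,0],0],[[0,0,0],[0,0,0],0],[[0,0,0],[0,0,0],0]]}}

```text
time: 40.17
ee_pos: [0.4431, 0.2969, 0.3172]
tcp_rot: [-0.6, -3.084, 0.001]
force: [-0.3, -0.4, -5.3]
grip_width: 0.0129
grasp_force: 30.0
```

```bash
python3 st.py
```

```text
40.1667 [ 0.1822  0.2331 -1.0358  1.7304  0.2083  1.2972  0.288 ] [0.4431 0.2969 0.3172] psi 157.99 z [-0.0002 -0.0008 -1.    ] [-0.3142 -0.3514 -5.3019] 0.012880987506652966
```

Request:
{"name": "servo_tool", "arguments": {"commands": [[[0,0,0],[0,0.001,0.02],0],[[0,0,0],[0,0,0.036],0],[[0,0,0],[0,0,0.036],0],[[0,0,0],[0,0,0.036],0],[[0,0,0],[0,0,0.025],0],[[0,0,0],[0,0,0.015],0],[[0,0,0],[0,0,0.007],0],[[0,0,0],[0,0,0.004],0]]}}

```text
time: 40.83
ee_pos: [0.4433, 0.2981, 0.1378]
tcp_rot: [-0.599, -3.083, 0.001]
force: [0.2, -0.1, -4.7]
grip_width: 0.0129
grasp_force: 30.0
```

Request:
{"name": "servo_tool", "arguments": {"commands": [[[0,0,0],[0,0,0.002],0],[[0,0,0],[0,0,0],0],[[0,0,0],[0,0,0],0]]}}

```text
time: 41.08
ee_pos: [0.4438, 0.2992, 0.1375]
tcp_rot: [0.598, 3.083, 0.001]
force: [-0.9, -0.5, -5.1]
grip_width: 0.0132
grasp_force: 30.0
```

Request:
{"name": "servo_tool", "arguments": {"commands": [[[0,0,0],[0,0,0.002],0],[[0,0,0],[0,0,0.001],0],[[0,0,0],[0,0,0.001],0],[[0,0,0],[0,0,0.001],0],[[0,0,0],[0,0,0],0]]}}

```text
time: 41.5
ee_pos: [0.4445, 0.2992, 0.1328]
tcp_rot: [0.598, 3.082, 0.001]
force: [1.1, -5.7, 13.8]
grip_width: 0.013
grasp_force: 30.0
```

Request:
{"name": "servo_tool", "arguments": {"commands": [[[0,0,0],[0,0,0.001],0],[[0,0,0],[0,0,0],0]]}}

```text
time: 41.67
ee_pos: [0.4451, 0.2994, 0.1327]
tcp_rot: [0.598, 3.08, 0.002]
force: [-1.0, -9.1, 28.4]
grip_width: 0.0129
grasp_force: 30.0
```

Contact made. I'll release, rise and back away for the final look.

Request:
{"name": "servo_tool", "arguments": {"commands": [[[0,0,0],[0,0,-0.0015],0.1],[[0,0,0],[0,0,0],0.3],[[0,0,0],[0,0,0],0.4],[[0,0,0],[0,0,0],0.5],[[0,0,0],[0,0,0],0.5],[[0,0,0],[0,0,-0.015],0.5],[[0,0,0],[0,0,-0.03],0.5],[[0,0,0],[0,0,-0.035],0.5]]}}

```text
time: 42.33
ee_pos: [0.4421, 0.2986, 0.2116]
tcp_rot: [-0.596, -3.082, 0.002]
force: [1.5, -0.2, -0.3]
grip_width: 0.0471
grasp_force: 0.0
```

Request:
{"name": "servo_tool", "arguments": {"commands": [[[0,0,0],[0,0,-0.03],0.5],[[0,0,0],[-0.0182,-0.0284,0],0.5],[[0,0,0],[-0.0182,-0.0284,0],0.5],[[0,0,0],[-0.0182,-0.0284,0],0.5],[[0,0,0],[-0.0182,-0.0284,0],0.5],[[0,0,0],[-0.0182,-0.0284,0],0.5],[[0,0,0],[-0.0182,-0.0284,0],0.5],[[0,0,0],[-0.0182,-0.0284,0],0.5]]}}

```text
time: 43.0
ee_pos: [0.4872, 0.0654, 0.2421]
tcp_rot: [0.597, 3.084, 0.0]
force: [0.7, -0.4, 0.4]
grip_width: 0.047
grasp_force: 0.0
```

Request:
{"name": "servo_tool", "arguments": {"commands": [[[0,0,0],[-0.0182,-0.0284,0],0.5],[[0,0,0],[-0.0118,-0.0297,0],0.5],[[0,0,0],[-0.0118,-0.0297,0],0.5],[[0,0,0],[-0.0118,-0.0297,0],0.5],[[0,0,0],[-0.0118,-0.0297,0],0.5],[[0,0,0],[-0.0118,-0.0297,0],0.5],[[0,0,0],[-0.0118,-0.0297,0],0.5],[[0,0,0],[0,0,0],0.5]]}}

```text
time: 43.67
ee_pos: [0.4918, -0.164, 0.2414]
tcp_rot: [-0.608, -3.082, 0.001]
force: [-1.0, -0.6, -0.3]
grip_width: 0.0469
grasp_force: 0.0
```

```bash
python3 st.py;  python3 - <<'E'
from h import *
v=lambda n:cv2.cvtColor(r.capture(n),cv2.COLOR_RGB2BGR)
s=v("side");t=v("top");R=lambda c:cv2.resize(c,(400,296),interpolation=cv2.INTER_CUBIC)
cv2.imwrite("pics/fin.png",np.vstack([np.hstack([R(t[165:265,115:250]),R(s[240:340,115:250])]),np.hstack([R(t[140:240,205:340]),R(s[140:240,205:340])])]))
E
```

```text
43.6667 [ 0.9023  0.2156 -0.7996  1.872   0.1717  1.1245  1.2211] [ 0.4918 -0.164   0.2414] psi 157.69 z [-0.0007 -0.0006 -1.    ] [-0.9524 -0.6395 -0.3077] 0.04693292114075314
```

View pics/fin.png

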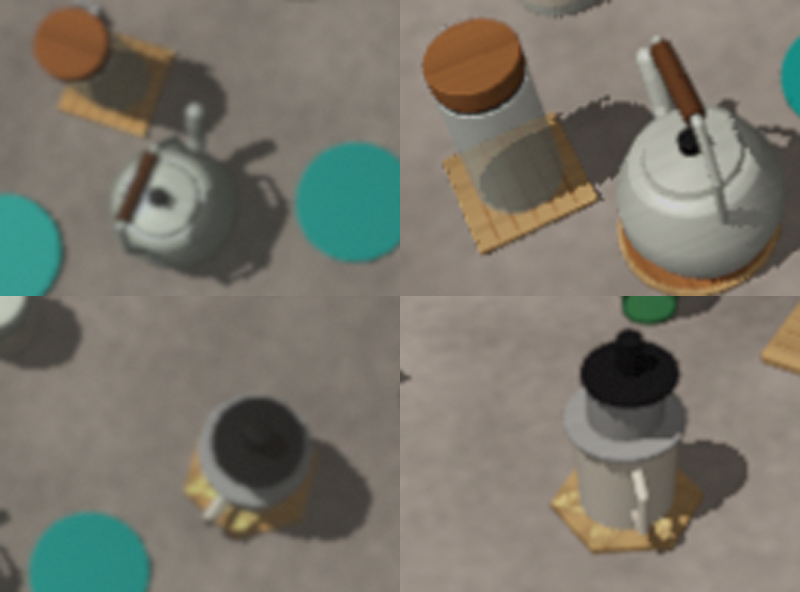

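The jar and kettle stand upright on their coasters, with the jar lid at about (139,180) and the kettle knob at about (169,232) in the top view. The cap is flat on the filter. I'll check the numbers once before handing in.

Run:
```python
from h import *
p=lambda n,uv,z:px2w(n,uv,z)[:,:2].round(4)
print("lid",p("top",[(138.96,179.85)],.136),p("side",[(140.2,259.4)],.136))
c=p("side",[(129.5,295),(143.7,325.5),(182.5,306.5),(166.6,279)],.006);print("sq side",c.mean(0),"sq top .5577 .3542")
print("kettle knob",p("top",[(169,231.8)],.096),p("side",[(115+290/2.963,240+143/2.963)],.096),"bar",p("top",[(115+137/2.963,165+186/2.963)],.15),"round top .4426 .2982")
```

```text
lid [[0.5558 0.3525]] [[0.5509 0.3552]]
sq side [0.5517   0.356975] sq top .5577 .3542
kettle knob [[0.4405 0.2913]] [[0.4354 0.2993]] bar [[0.4425 0.295 ]] round top .4426 .2982
```

Request:
{"name": "servo_tool", "arguments": {"commands": [[[0,0,0],[0,0,0],0.5],[[0,0,0],[0,0,0],0.5],[[0,0,0],[0,0,0],0.5],[[0,0,0],[0,0,0],0.5]]}}

```text
time: 44.1
ee_pos: [0.4927, -0.157, 0.2421]
tcp_rot: [0.595, 3.085, 0.0]
force: [0.0, 0.0, -0.3]
grip_width: 0.0468
grasp_force: 0.0
```

```bash
python3 -c "
from plant import r
print(r.sign_off())"
```

```text
the job is handed in; nothing more can be done
None
```

The job is handed in at 44 s: by the camera measurements the cap lies flat on the filter within about 4 mm of centre, the jar is about 3 mm and the kettle about 5 mm from the middle of their coasters, both upright and released; sign-off gave no verdict.

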